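Unpack the stage tray, seat it and load it with sleeves

ROBOT

A 6-joint arm with a two-finger parallel gripper is mounted at the origin on a cart in front of the work surface, level with it; the furniture and walls round the work are solid. World frame = base frame: x ahead of the robot, y to its left, z up, the work surface at z = 0. Lengths are in m, angles in rad, forces in N, time in s.
With the tool pointing down it reaches from about 0.275 to 0.875 m from the base axis. Payload 12.5 kg.
Tool frame: the origin (TCP) lies between the finger pads; the fingertips stand 14 mm ahead of it and the grasp point (between the pads) lies 5 mm behind it; z points along the fingers, y is the line along which they close (so a half turn about z gives the same grasp; the last joint's range is limited). The gripper opens to 85 mm and grips with 20 to 120 N. Pads are 22 mm wide; open, the fingers measure 114 mm over their backs; the gripper's body (76 mm by 85 mm) begins 54 mm behind the grasp point. The pads swing forward as they close: fully open they stand 13 mm farther back than shut.
Start: joints at [1.147, 0.351, 1.652, -0, 1.139, -0.085], TCP at [0.183, 0.519, 0.245] pointing down, gripper open.
Joint ranges: [-2.75, 2.75], [-0.79, 2.1], [0.01, 2.65], [-1.57, 4.71], [0.07, 3.14], [-2.87, 2.87]. Speed limits (rad/s): [2.22, 2.22, 2.79, 3.14, 3.14, 3.14].

INTERFACE

Orientations are given as a unit quaternion [x, y, z, w].
In Python, from cell import bot gives the robot as it stands.
- The arm moves only by the shell command python3 -m pendant 'ROWS' [FORCE]. ROWS is JSON, a list of rows, each a list of 5 numbers: the shift along the tool's x, y, z normalised to -1 to 1, where 1 is 0.02 m, then the turn about the tool's z normalised to -1 to 1, where 1 is 6 degrees, then the gripper's target within -1 to 1 (fully open at 1, half-way at 0, shut at -1). A call has 1 to 20 rows; each row shifts and turns the commanded pose from where the row before left it, along the tool's axes as they then stand; what a row does not reach is not made up. A row lasts 1/12 s, in which the tool goes at most 41.7 mm and 7.16 degrees, less where a joint would pass 70% of its speed; a pose out of reach is approached as far as the arm can. A call with a number of a shift or a turn outside -1 to 1 is refused whole. A call with a gripper value outside its range is refused whole. The fingers move at their own pace and stop on an object; FORCE is the grip in N (left out, the last holds). Time passes only in rows, so rows that do not move let the fingers close. It gives the time, the measured TCP pose, the force, the opening and the grip force at its end, in the units of the state.
- bot.sense(): the state, without advancing time (a new reading comes with each control period).
- bot.grab_frame(name): name is "scene" or "top" or "wrist"; returns a dict with "img" (400x640x3 uint8, red, green, blue), "mtx" (3x3 intrinsics, pixels), "world_to_cam" (4x4, takes a point from world to camera coordinates); the wrist camera has in their place "mount" (4x4, takes a point from camera to tool coordinates, whose origin is the TCP and whose axes are the flange's). Camera axes: x right, y up, looking along -z (the intrinsics and any distortion apply to the point x, -y, -z); pixel columns grow to the right and rows downward; lengths in m; the calibration is good to about 2 mm. A picture is of the moment at which its call begins: read the wrist's pose just before it. There is no depth.
- bot.sign_off(): hands the job in; it is judged then, once.
Trained networks look in a picture, given as the dict that the camera call returned (one of the last four; its "shot" number tells which), for a name from the list of things; names that differ only in an ending like _2 or _b are one class to them, and where a whole thing is asked for, a point or a joint stands for the part that bears it (a point fixed in the world has none). Each returns a list of dicts, best first, with "confidence" (0 to 1); they miss things now and then, are a little off and sometimes report something else, mostly with a low value. They report only what shows in the picture. A call takes as long as a camera call. They do not tell look-alikes from the thing itself.
- bot.regions_of(picture, name): "mask" (400x640 bool, what is visible of it).
- bot.place_of(picture, name): "position" ([x, y, z] in m, in the coordinates of the camera as it stood for that picture, good to about 4 mm: a listed point, or the origin of a listed thing).
The state is a dict: "time": time; "joints": joint angles; "qvel": joint speeds; "joint_efforts": joint torques, N m; "ee_pos": TCP position; "ee_rot": TCP orientation; "contact_force": force on the tool from outside, world axes, zero at the start; "wrist_torque": the same for the moment, N m; "grip_width": finger opening in m; "grip_force": force on a finger pad.
Only numpy, scipy, OpenCV 4.12 (cv2) and the standard library are available. Lean on these libraries where they do the work, as an engineer would, in place of code of your own. Each camera call takes 0.05 s, during which the arm holds its last target. There are 200 camera calls.

TASK

Pull the retaining pin out of the chest's hasp staple and leave it in the white fastener bowl, then lift the lid free and lay it flat, right side up, on the bench. Lift the stage tray out of the chest and settle its three ball feet fully home in the cone, groove and flat seats of the steel base, then load every sleeve on the bench into the tray, each resting on the tray's floor. Finally put the lid back square on the empty chest, down over its staple, and leave the two valve bodies alone throughout.

Things in the scene. Friction and masses are not known exactly. Their poses are not given: they have to be found in the camera images.
- chest: Fixed grey open-topped metal chest, outside 148 (x) by 208 (y) by 74 mm high, walls and floor 6 mm. Origin: centre of its underside. A steel bracket on its -y side carries the staple.
- staple (a point): On the pin's line, in the middle of the staple: an upright steel loop on the chest's bracket, 16 mm wide inside (chest's y), top 103 mm above the bench. It stands up through the slot of the lid's tongue; the pin through it, above the tongue, holds the lid down. 148 mm from the chest's centre on its -y side, 86.5 mm up.
- pin: Loose retaining pin. Origin: centre of its black square grip, 30 mm long (x), 22 by 22 mm across. A 9 mm steel shaft runs along the pin's -x, its end 97 mm from the origin. At the start it lies level through the staple, the grip about 52 mm from the staple on the chest's +x side; pulled along its +x it is out after about 55 mm, with hardly any force.
- lid: Loose grey lid, 0.4 kg, plate 152 (x) by 212 (y) by 8 mm. Origin: centre of the plate's underside (74 mm up when shut; 8 mm up when laid on the bench, on the 8 mm locating lip below it; the lip has 4 mm play all round in the chest). On its -y side a slotted tongue reaches 185 mm from the centre and fits over the staple: lift straight up 35 mm to clear it.
- stage: Loose aluminium tray, 0.6 kg, 120 (x) by 180 (y) mm. Origin: its centre, level with the bottoms of its feet (6 mm above the bench when in the chest). Floor top at z = 26 mm, rim 4 mm thick up to z = 38. Three 18 mm steel ball feet at (x, y) = (0, -66), (42, 60), (-42, 60) mm. Up to four sleeves fit, two on each side of the handle, at about (+-29, +-57) mm.
- lid_home (a point): Where the lid's origin is when the lid is shut: over the chest's centre, at the top of its walls, axes parallel to the chest's.
- lid_handle (a point): Centre of the lid's bridge handle, 36 mm above the lid's origin: black bar 14 mm thick (lid's x), 112 mm long (y), 16 mm high, a post at each end. The bench between the bowl and the grey parts bin, round x = 0.64, y = -0.09 m, is clear and meant for the lid.
- stage_handle (a point): Centre of the tray's upright black handle rib, 44 mm above the tray's origin: 60 mm long (tray's x), 14 mm thick (y), from the floor up to 62 mm above the origin.
- seat_base: Fixed dark steel kinematic base plate, 130 (x) by 180 (y) by 8 mm, origin: centre of its underside. Three seats on it: cone at (0, -66), V groove at (42, 60) pointing towards the cone, flat pad at (-42, 60) mm, the tallest 25 mm above the bench.
- seated (a point): Where the stage tray's origin is when its feet are fully home: over the base's centre, 13.7 mm above its underside, the tray's axes parallel to the base's. Cone and groove have 45 degree flanks and draw in a ball that is set down within about 8 mm.
- fastener_bowl: White bowl of small fasteners, fixed, about 220 mm across the rim and 53 mm high, its floor 17 mm above the bench (the small fasteners are only pictured, the pin drops through them). Origin: under its centre, on the bench.
- valve_1: Bystander: aluminium valve body with a stem, 42 mm across, 64 mm high, origin at the centre of its underside.
- valve_2: Bystander: aluminium valve body with a stem, 39 mm across, 59 mm high, origin at the centre of its underside.
- sleeve_a: Turned aluminium sleeve, a ring 51 mm across and 50 mm long (0.11 kg) lying on its side; grasp it as a block 50 x 50 x 51 mm high. Origin: the middle of its underside as it lies, ring axis along its y. Some of the four are absent (None).
- mid_a (a point): The middle of sleeve_a, 25.5 mm above its origin (absent with it).
- sleeve_b: Turned aluminium sleeve, a ring 51 mm across and 50 mm long (0.11 kg) lying on its side; grasp it as a block 50 x 50 x 51 mm high. Origin: the middle of its underside as it lies, ring axis along its y. Some of the four are absent (None).
- mid_b (a point): The middle of sleeve_b, 25.5 mm above its origin (absent with it).
- sleeve_c: Turned aluminium sleeve, a ring 51 mm across and 50 mm long (0.11 kg) lying on its side; grasp it as a block 50 x 50 x 51 mm high. Origin: the middle of its underside as it lies, ring axis along its y. Some of the four are absent (None).
- mid_c (a point): The middle of sleeve_c, 25.5 mm above its origin (absent with it).
- sleeve_d: Turned aluminium sleeve, a ring 51 mm across and 50 mm long (0.11 kg) lying on its side; grasp it as a block 50 x 50 x 51 mm high. Origin: the middle of its underside as it lies, ring axis along its y. Some of the four are absent (None).
- mid_d (a point): The middle of sleeve_d, 25.5 mm above its origin (absent with it).
Things that resemble listed ones, but are neither listed nor needed, are in the scene too. Leave any brown look-alike of the sleeve_c alone.

How it is judged:
On the way, in this order (a step that is already met when the one before it is completed fails the run):
1. the pin is out of the staple and lies in the fastener bowl (horizontal distance between pin and fastener_bowl below 0.1 m and height (world z) of pin below 0.08 m), for 0.2 s.
2. the lid is off the chest and lies flat on the bench (height (world z) of lid below 0.02 m and angle between lid's own z axis and vertical below 0.1 rad and horizontal distance between lid and chest above 0.12 m), for 0.2 s.
3. the stage tray is settled in the three seats (distance between stage and seated below 0.005 m and angle between the x axis of stage and the x axis of seat_base, either way round below 0.04 rad and angle between stage's own z axis and vertical below 0.03 rad), for 0.3 s.
4. every sleeve present rests on the floor of the seated tray (all of step 3 and x of mid_a in the frame of stage between -0.04 and 0.04 m and y of mid_a in the frame of stage between -0.07 and 0.07 m and z of mid_a in the frame of stage between 0.044 and 0.058 m and linear speed of each of sleeve_a, sleeve_b, sleeve_c, sleeve_d below 0.02 m/s and x of mid_b in the frame of stage between -0.04 and 0.04 m and y of mid_b in the frame of stage between -0.07 and 0.07 m and z of mid_b in the frame of stage between 0.044 and 0.058 m and x of mid_c in the frame of stage between -0.04 and 0.04 m and y of mid_c in the frame of stage between -0.07 and 0.07 m and z of mid_c in the frame of stage between 0.044 and 0.058 m and x of mid_d in the frame of stage between -0.04 and 0.04 m and y of mid_d in the frame of stage between -0.07 and 0.07 m and z of mid_d in the frame of stage between 0.044 and 0.058 m), for 0.2 s.
5. the lid is back on the chest (distance between lid and lid_home below 0.008 m and angle between lid's own z axis and vertical below 0.03 rad and linear speed of lid below 0.02 m/s), for 0.2 s.
At the end, for the whole second after the job is handed in: The pin lies in the bowl (grip within 100 mm of the centre); the tray is fully home in its seats (within 5 mm and 0.04 rad); every sleeve present lies at rest on the tray's floor inside the rim, none on another; the lid is back on the chest, down all round (within 8 mm) (all of step 1 and all of step 4 and all of step 5 and linear speed of stage below 0.02 m/s); the robot touches nothing.
It fails at once if a valve body is pushed more than 30 mm or knocked over (distance of any of valve_1, valve_2 from where it was at the start of the episode above 0.03 m or angle between any of valve_1, valve_2's own z axis and vertical above 0.5 rad).
Of sleeve_a, sleeve_b, sleeve_c, sleeve_d only 2 to 4 are there at a start; the rules pass over those that are not, and their reading is None.
At some moment in a run one of sleeve_a, sleeve_b, sleeve_c, sleeve_d may be knocked a few centimetres aside while the robot is not near it.
Once in a run the grip may slacken for a moment while it holds something.
It also fails if it takes over 210 s, if anything falls off the work surface, if the arm or the gripper's body presses on something with over 40 N, if the wrist force passes 120 N, or if a joint passes its speed limit or range.

## Working session

There is one attempt and no reset: what is moved stays moved. The work goes in short steps, Python scripts to look and compute and a shell command to move; the robot and the scene stay as the last step left them, time stands still between calls to the robot, and variables do not carry over. Pictures are saved under pics/ and viewed, at most 19 in all, crops included, and the job is handed in when it is done.

```bash
ls; mkdir -p pics; cat > h.py <<'E'
import numpy as np, cv2, sys
from cell import bot
from scipy.spatial.transform import Rotation as R
def tool():
    s=bot.sense(); T=np.eye(4); T[:3,:3]=R.from_quat(s["ee_rot"]).as_matrix(); T[:3,3]=s["ee_pos"]; return T
def c2w(p,T=None):
    return np.linalg.inv(p["world_to_cam"]) if "world_to_cam" in p else T@p["mount"]
def shot(n):
    T=tool(); p=bot.grab_frame(n); return p,c2w(p,T)
def save(p,f): cv2.imwrite("pics/"+f,p["img"][:,:,::-1])
def find(p,C,name,k=3,mn=0.2):
    o=[]
    for d in bot.place_of(p,name)[:k]:
        if d["confidence"]>=mn: o.append((round(float(d["confidence"]),2),(C@np.r_[d["position"],1])[:3].round(4).tolist()))
    return o
def ray(p,C,u,v,z):
    K=p["mtx"]; d=np.array([(u-K[0,2])/K[0,0],-(v-K[1,2])/K[1,1],-1]); d=C[:3,:3]@d; o=C[:3,3]
    return o+d*(z-o[2])/d[2]
def proj(p,C,P):
    q=np.linalg.inv(C)@np.r_[P,1]; K=p["mtx"]; return K[0,2]-K[0,0]*q[0]/q[2], K[1,2]+K[1,1]*q[1]/q[2]
def rows(target,yaw=None,g=None):
    "difference to target in tool axes, units of rows"
    T=tool(); d=T[:3,:3].T@(np.array(target)-T[:3,3])/0.02
    y=np.degrees(np.arctan2(T[1,1],T[0,1]))  # direction of closing axis in world
    out="tool xyz units %s  closing axis %.1f deg"%(d.round(2),y)
    if yaw is not None:
        e=(yaw-y+90)%180-90; out+="  need world yaw %.1f -> tool turn units %.2f"%(e,-e/6)
    print(out)
E
python3 - <<'E'
from h import *
s=bot.sense(); print(s); print(tool().round(3))
for n in ("top","scene"):
    p,C=shot(n); save(p,n+"0.png")
    print(n,C[:3,3].round(3))
    for k in ("chest","staple","pin","lid","lid_handle","seat_base","seated","fastener_bowl","valve_1","mid_a","sleeve_a"):
        print(k,find(p,C,k,6))
E
```

```text
pics
{'time': 0.0, 'joints': array([ 1.14738513e+00,  3.51265237e-01,  1.65242402e+00,  2.81749533e-05,
        1.13910911e+00, -8.46313981e-02]), 'qvel': array([-0.00097002, -0.00041288,  0.00013513,  0.00074534,  0.00028167,
        0.00093964]), 'joint_efforts': array([-1.65025172e-04, -5.06099975e+01, -2.91403931e+01, -1.42994299e-04,
        4.53749788e-03, -1.13199033e-05]), 'ee_pos': array([0.18264065, 0.51845379, 0.24474256]), 'ee_rot': array([ 1.68586800e-01,  9.85686627e-01, -5.80296130e-04, -1.63877833e-04]), 'contact_force': array([-0.78423071,  0.12072232,  0.66412176]), 'wrist_torque': array([ 0.01699385, -0.03292724, -0.02948326]), 'grip_force': 0.0, 'grip_width': 0.08531379632855773}
[[-0.943  0.332 -0.001  0.183]
 [ 0.332  0.943 -0.001  0.518]
 [ 0.    -0.001 -1.     0.245]
 [ 0.     0.     0.     1.   ]]
top [ 0.241 -0.061  1.649]
chest [(0.72, [0.3696, -0.3431, 0.0255]), (0.22, [0.372, -0.3379, -0.0028])]
staple [(0.81, [0.4062, 0.0671, 0.0871])]
pin []
lid [(0.97, [0.4195, 0.2104, 0.0734])]
lid_handle [(0.71, [0.4205, 0.2106, 0.1084])]
seat_base [(0.55, [0.6179, 0
[... 836 characters left out ...]
]
lid [(0.87, [0.4257, 0.2095, 0.073])]
lid_handle [(0.72, [0.4242, 0.2172, 0.1107])]
seat_base [(0.83, [0.6177, 0.2036, 0.0014])]
seated [(0.9, [0.6216, 0.1996, 0.0128]), (0.44, [0.4663, -0.3342, -0.0001])]
fastener_bowl []
valve_1 [(0.72, [0.7879, 0.0749, -0.0038]), (0.59, [0.3693, -0.2369, 0.0264]), (0.48, [0.8192, 0.0045, 0.0037])]
mid_a [(0.89, [0.465, -0.3347, 0.0282]), (0.78, [0.2704, -0.3382, 0.0268]), (0.74, [0.3698, -0.24, 0.031]), (0.67, [0.4254, 0.2077, 0.0746]), (0.58, [0.3717, -0.3404, 0.0198]), (0.56, [0.5089, -0.2215, 0.0248])]
sleeve_a [(0.89, [0.4642, -0.3318, -0.0009]), (0.88, [0.5149, -0.2204, -0.0005]), (0.67, [0.3706, -0.2418, 0.002]), (0.67, [0.3703, -0.3412, 0.0004])]
```

View pics/top0.png

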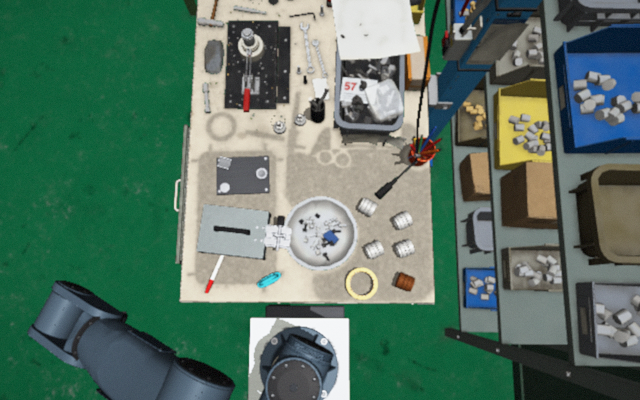

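View pics/scene0.png

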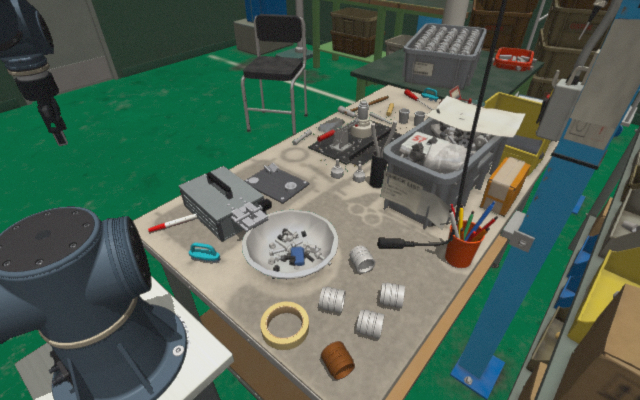

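Top view shows the chest and lid at (235,230), staple (277,236), bowl (321,232), base (243,174). There are four bright sleeves at (367,206), (402,220), (373,249), (404,247), and the brown look-alike at (404,281). The scene view agrees.

```bash
python3 - <<'E'
from h import *
p,C=shot("top")
def rect(name,z,k=0):
    r=bot.regions_of(p,name)
    for d in r[:2]:
        m=d["mask"].astype(np.uint8); ys,xs=np.nonzero(m)
        P=np.array([ray(p,C,u,v,z)[:2] for u,v in zip(xs,ys)],np.float32)
        print(name,round(d["confidence"],2),m.sum(),cv2.minAreaRect(P),P.mean(0))
rect("lid",0.082);rect("seat_base",0.008);rect("fastener_bowl",0.053)
print("bowl",ray(p,C,321,232,0.053), "left rim",ray(p,C,285,234,.053),"right rim",ray(p,C,358,234,.053),"top",ray(p,C,321,196,.053),"bot",ray(p,C,321,270,.053))
for i,(u,v) in enumerate([(367,206),(402,220),(373,249),(404,247)]): print("sl",ray(p,C,u,v,.03))
print("valves",[ray(p,C,*q,.04).round(3).tolist() for q in [(279,125),(300,119)]])
print("seat feats", [ray(p,C,*q,.02).round(3).tolist() for q in [(224,161),(224,188),(264,174)]])
print(bot.grab_frame("wrist")["mount"].round(3)); rows([0.43,0.06,0.25],85)
E
```

```text
lid 0.69 3497 ((0.4167775511741638, 0.17517036199569702), (0.29142770171165466, 0.15156684815883636), 83.79476928710938) [0.4190094  0.20022091]
lid 0.23 249 ((0.36934465169906616, -0.3307313024997711), (0.047387249767780304, 0.05433093383908272), 25.785085678100586) [ 0.36956304 -0.33080798]
seat_base 0.8 1985 ((0.6184335947036743, 0.20068645477294922), (0.13231432437896729, 0.18135769665241241), 0.4981310963630676) [0.61963093 0.20098287]
seat_base 0.43 259 ((0.3723279535770416, -0.24297216534614563), (0.052646368741989136, 0.055310364812612534), 26.665267944335938) [ 0.3719879  -0.24397863]
bowl [ 0.42097859 -0.06865492  0.053     ] left rim [0.41351383 0.04751251 0.053     ] right rim [ 0.41551314 -0.1881715   0.053     ] top [ 0.53930644 -0.06775941  0.053     ] bot [ 0.29953991 -0.06957397  0.053     ]
sl [ 0.5112327  -0.22039541  0.03      ]
sl [ 0.46548887 -0.33521334  0.03      ]
sl [ 0.36945404 -0.23854029  0.03      ]
sl [ 0.37680788 -0.33968293  0.03      ]
valves [[0.786, 0.077, 0.04], [0.808, 0.006, 0.04]]
seat feats [[0.663, 0.262, 0.02], [0.57, 0.258, 0.02], [0.619, 0.125, 0.02]]
[[-0.001  0.954  0.3    0.076]
 [ 1.     0.001  0.001  0.   ]
 [ 0.001  0.3   -0.954 -0.129]
 [ 0.     0.     0.     1.   ]]
tool xyz units [-19.28 -17.52  -0.24]  closing axis 70.6 deg  need world yaw 14.4 -> tool turn units -2.40
```

```bash
python3 -m pendant '[[0,0,0,-0.8,-0.1],[0,0,0,-0.8,-0.1],[0,0,0,-0.8,-0.1],[-0.65,-0.98,0,0,-0.1],[-0.65,-0.98,0,0,-0.1],[-0.65,-0.98,0,0,-0.1],[-0.65,-0.98,0,0,-0.1],[-0.65,-0.98,0,0,-0.1],[-0.65,-0.98,0,0,-0.1],[-0.65,-0.98,0,0,-0.1],[-0.65,-0.98,0,0,-0.1],[-0.65,-0.98,0,0,-0.1],[-0.65,-0.98,0,0,-0.1],[-0.65,-0.98,0,0,-0.1]]' 60 && python3 -m pendant '[[-0.65,-0.98,0,0,-0.1],[-0.65,-0.98,0,0,-0.1],[-0.65,-0.98,0,0,-0.1],[-0.65,-0.98,0,0,-0.1],[-0.65,-0.98,0,0,-0.1],[-0.65,-0.98,0,0,-0.1],[-0.65,-0.98,0,0,-0.1],[-0.65,-0.98,0,0,-0.1],[-0.65,-0.98,0,0,-0.1],[-0.65,-0.98,0,0,-0.1],[-0.65,-0.98,0,0,-0.1],[0,0,0,0,-0.1],[0,0,0,0,-0.1]]'
python3 - <<'E'
from h import *
p,C=shot("wrist"); save(p,"w1.png"); print(tool()[:3,3])
for k in ("pin","staple","lid","lid_handle","chest"): print(k,find(p,C,k,3))
for d in bot.place_of(p,"pin")[:1]: print(proj(p,C,(C@np.r_[d["position"],1])[:3]))
rows([0.455,0.06,0.2],84.5)
E
```

```text
time: 2.62
ee_pos: [0.3068, 0.2905, 0.2454]
ee_rot: [0.044, 0.999, 0.0, 0.0]
contact_force: [0.3, 0.8, -0.5]
grip_width: 0.0385
grip_force: 0.0
time: 3.7
ee_pos: [0.4302, 0.0636, 0.2452]
ee_rot: [0.045, 0.999, 0.0, -0.0]
contact_force: [-1.8, -1.0, 0.5]
grip_width: 0.0383
grip_force: 0.0
[0.42984609 0.06418289 0.24521394]
pin [(0.88, [0.4555, 0.0608, 0.0869])]
staple [(0.89, [0.4078, 0.065, 0.0897])]
lid [(0.69, [0.422, 0.2107, 0.0754]), (0.63, [0.4624, -0.3327, -0.0005])]
lid_handle [(0.7, [0.4182, 0.2149, 0.1096])]
chest []
(np.float64(322.1479253118648), np.float64(207.1096744883685))
tool xyz units [-1.28 -0.13  2.27]  closing axis 85.0 deg  need world yaw -0.5 -> tool turn units 0.09
```

View pics/w1.png

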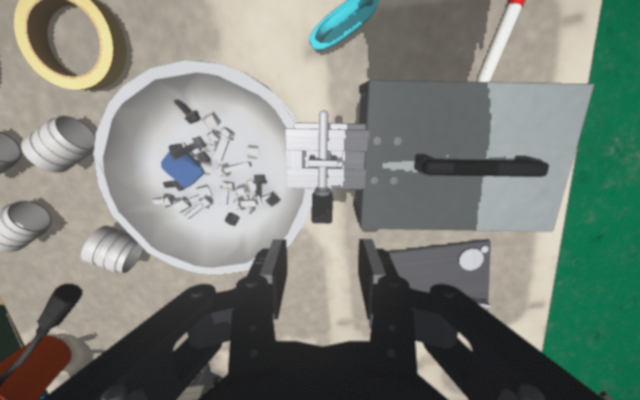

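Wrist view: the pin grip is at (322,207), shaft vertical up to (323,115) through the staple. The detection agrees, so I descend.

```bash
python3 -m pendant '[[-0.73,-0.03,0.5,0,-0.1],[-0.73,-0.03,1,0,-0.1],[0,0,1,0,-0.1],[0,0,1,0,-0.1],[0,0,1,0,-0.1],[0,0,1,0,-0.1],[0,0,1,0,-0.1],[0,0,0.5,0,-0.1],[0,0,0.5,0,-0.1],[0,0,0.5,0,-0.1],[0,0,0,0,-0.1],[0,0,0,0,-0.1]]' 40 && python3 -m pendant '[[0,0,0,0,-0.6],[0,0,0,0,-0.9],[0,0,0,0,-0.9],[0,0,0,0,-0.9],[0,0,0,0,-0.9],[0,0,0,0,-0.9]]' 40 && python3 -m pendant '[[-0.5,0,0,0,-0.9],[-0.5,0,0,0,-0.9],[-0.5,0,0,0,-0.9],[-0.5,0,0,0,-0.9],[0,0,0,0,-0.9]]'
```

```text
time: 5.05
ee_pos: [0.4591, 0.0605, 0.0854]
ee_rot: [0.044, 0.999, -0.0, -0.0]
contact_force: [0.5, -0.4, -0.2]
grip_width: 0.0381
grip_force: 0.0
time: 5.55
ee_pos: [0.4595, 0.0604, 0.0858]
ee_rot: [0.044, 0.999, 0.0, 0.001]
contact_force: [-0.9, -1.1, 6.6]
grip_width: 0.0211
grip_force: 44.0
time: 5.97
ee_pos: [0.5007, 0.0568, 0.0857]
ee_rot: [0.044, 0.999, 0.0, 0.001]
contact_force: [3.0, -0.5, 3.4]
grip_width: 0.0213
grip_force: 43.8
```

```bash
python3 -m pendant '[[-0.7,0,0,0,-0.9],[-0.7,0,0,0,-0.9],[-0.6,0,0,0,-0.9],[0,0,-0.75,0,-0.9],[0,0,-0.75,0,-0.9],[0,0,-0.75,0,-0.9],[0,0,-0.75,0,-0.9],[0.51,-0.94,0,0,-0.9],[0.51,-0.94,0,0,-0.9],[0.51,-0.94,0,0,-0.9],[0.51,-0.94,0,0,-0.9],[0.51,-0.94,0,0,-0.9],[0.51,-0.94,0,0,-0.9],[0.51,-0.94,0,0,-0.9],[0,0,0,0,-0.9],[0,0,0,0,-0.9]]'
python3 - <<'E'
from h import *
p,C=shot("wrist"); save(p,"w2.png")
for k in ("pin","staple","lid"): print(k,find(p,C,k,3))
p,C=shot("top")
for k in ("pin","mid_a","lid"): print(k,find(p,C,k,6))
rows([0.457,-0.072,0.05],84.5)
E
```

```text
time: 7.3
ee_pos: [0.4556, -0.0718, 0.1453]
ee_rot: [0.045, 0.999, 0.0, 0.0]
contact_force: [0.6, 0.6, -0.0]
grip_width: 0.0211
grip_force: 43.2
pin [(0.63, [0.453, -0.0743, 0.148])]
staple [(0.98, [0.4094, 0.0683, 0.0895])]
lid []
pin []
mid_a [(0.81, [0.2649, -0.343, 0.0275]), (0.74, [0.5093, -0.2213, 0.0257]), (0.7, [0.4622, -0.3347, 0.0248]), (0.62, [0.3718, -0.341, 0.0241]), (0.58, [0.3676, -0.2409, 0.0217])]
lid [(0.69, [0.4224, 0.2111, 0.0756])]
tool xyz units [-0.04 -0.04  4.76]  closing axis 85.0 deg  need world yaw -0.5 -> tool turn units 0.09
```

View pics/w2.png

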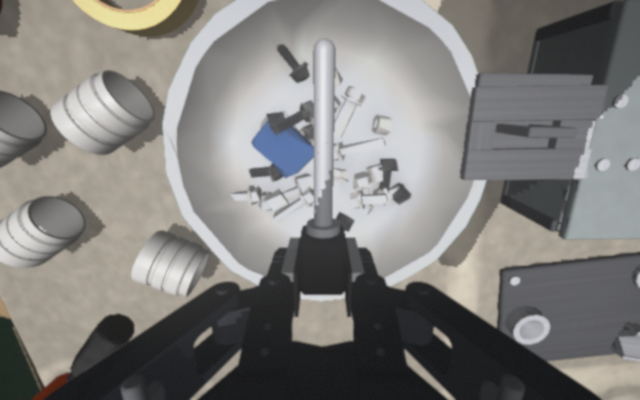

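The pin is held, shaft from (323,40) to the grip (322,255), over the bowl. Lower and release.

```bash
python3 -m pendant '[[0.35,0,1,0,-0.9],[0.35,0,1,0,-0.9],[0,0,1,0,-0.9],[0,0,1,0,-0.9],[0,0,0.5,0,-0.9],[0,0,0.25,0,-0.9],[0,0,0,0,-0.9],[0,0,0,0,-0.5],[0,0,0,0,-0.1],[0,0,0,0,0],[0,0,0,0,0],[0,0,0,0,0],[0,0,0,0,0]]' && python3 -m pendant '[[0,0,-1,0,0],[0,0,-1,0,0],[0,0,-1,0,0],[0,0,-1,0,0],[0,0,-1,0,0],[0,0,-1,0,0],[0,0,-1,0,0],[0,0,-1,0,0],[0,0,-1,0,0],[0,0,-1,0,0],[0,0,0,0,0],[0,0,0,0,0]]'
python3 - <<'E'
from h import *
p,C=shot("wrist"); save(p,"w3.png")
for k in ("pin","staple","lid","lid_handle"): print(k,find(p,C,k,3))
rows([0.4195,0.2105,0.25],84)
E
```

```text
time: 8.78
ee_pos: [0.4423, -0.0702, 0.0506]
ee_rot: [0.044, 0.999, -0.0, 0.0]
contact_force: [0.5, 0.4, -0.3]
grip_width: 0.0427
grip_force: 0.0
time: 9.78
ee_pos: [0.4423, -0.0702, 0.2509]
ee_rot: [0.044, 0.999, -0.0, 0.001]
contact_force: [-0.7, 1.1, -1.5]
grip_width: 0.0427
grip_force: 0.0
pin [(0.75, [0.4349, -0.0651, 0.0301])]
staple [(0.79, [0.4082, 0.066, 0.0875]), (0.48, [0.5101, -0.2218, 0.0243])]
lid [(0.7, [0.42, 0.2131, 0.0725]), (0.65, [0.4097, 0.0635, 0.0879]), (0.35, [0.3737, -0.3415, -0.0012])]
lid_handle [(0.89, [0.4223, 0.2154, 0.1092])]
tool xyz units [ 2.33 13.88 -0.02]  closing axis 85.0 deg  need world yaw -1.0 -> tool turn units 0.16
```

```bash
python3 -m pendant '[[0.15,0.94,0,0,0],[0.15,0.94,0,0,0],[0.15,0.94,0,0,0],[0.15,0.94,0,0,0],[0.15,0.94,0,0,0],[0.15,0.94,0,0,0],[0.15,0.94,0,0,0],[0.15,0.94,0,0,0],[0.15,0.94,0,0,0],[0.15,0.94,0,0,0],[0.15,0.94,0,0,0],[0.15,0.94,0,0,0],[0.15,0.94,0,0,0],[0.15,0.94,0,0,0],[0.15,0.94,0,0,0]]' && python3 -m pendant '[[0,0,0,1,0],[0,0,0,1,0],[0,0,0,1,0],[0,0,0,1,0],[0,0,0,1,0],[0,0,0,1,0],[0,0,0,1,0],[0,0,0,1,0],[0,0,0,1,0],[0,0,0,1,0],[0,0,0,1,0],[0,0,0,1,0],[0,0,0,1,0],[0,0,0,1,0],[0,0,0,1,0],[0,0,0,0,0],[0,0,0,0,0]]'
python3 - <<'E'
from h import *
p,C=shot("wrist"); save(p,"w4.png"); print(bot.sense()["joints"].round(2))
for k in ("staple","lid","lid_handle"): print(k,find(p,C,k,3))
r=bot.regions_of(p,"lid_handle") 
for d in r[:1]:
    print(d["confidence"])
    m=d["mask"]
g=p["img"].astype(int).max(2); m=(g<60)
ys,xs=np.nonzero(m)
rows([0.4215,0.2135,0.105],-5.3)
E
```

```text
time: 11.28
ee_pos: [0.4215, 0.2156, 0.2497]
ee_rot: [0.044, 0.999, -0.0, -0.001]
contact_force: [-0.2, -0.5, -0.4]
grip_width: 0.0429
grip_force: 0.0
time: 12.7
ee_pos: [0.4218, 0.2146, 0.2498]
ee_rot: [0.736, 0.677, -0.0, -0.0]
contact_force: [-0.6, -0.0, 0.3]
grip_width: 0.0425
grip_force: 0.0
[0.37 0.21 1.84 0.   1.1  0.46]
staple [(0.65, [0.4089, 0.065, 0.0878])]
lid [(0.64, [0.4233, 0.2115, 0.0724])]
lid_handle [(0.86, [0.4207, 0.2159, 0.1093])]
0.88
tool xyz units [-0.06 -0.01  7.26]  closing axis -4.9 deg  need world yaw -0.4 -> tool turn units 0.06
```

View pics/w4.png

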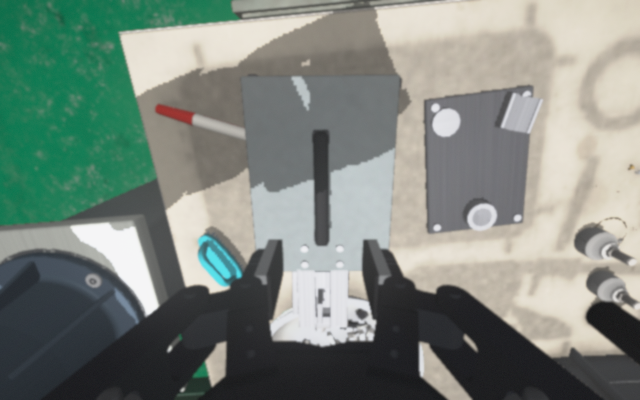

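Handle bar is vertical in view at (320,130–245), centred between the fingers. Grasp and lift.

```bash
python3 -m pendant '[[-0.05,0,1,0.06,0],[0,0,1,0,0],[0,0,1,0,0],[0,0,1,0,0],[0,0,1,0,0],[0,0,1,0,0],[0,0,0.8,0,0],[0,0,0.4,0,0],[0,0,0,0,0],[0,0,0,0,-0.5],[0,0,0,0,-1],[0,0,0,0,-1],[0,0,0,0,-1],[0,0,0,0,-1],[0,0,0,0,-1],[0,0,0,0,-1]]' 90 && python3 -m pendant '[[0,0,-0.3,0,-1],[0,0,-0.5,0,-1],[0,0,-0.5,0,-1],[0,0,-0.5,0,-1],[0,0,-0.6,0,-1],[0,0,-0.6,0,-1],[0,0,-1,0,-1],[0,0,-1,0,-1],[0,0,0,0,-1],[0,0,0,0,-1]]'
```

```text
time: 14.28
ee_pos: [0.4223, 0.2139, 0.1074]
ee_rot: [0.739, 0.673, 0.001, 0.0]
contact_force: [-1.7, -1.1, 4.9]
grip_width: 0.0127
grip_force: 62.1
time: 15.12
ee_pos: [0.4221, 0.2138, 0.2073]
ee_rot: [0.739, 0.673, 0.001, 0.0]
contact_force: [0.3, -1.5, -4.3]
grip_width: 0.0125
grip_force: 91.7
```

```bash
python3 -m pendant '[[-0.48,0.44,0,0,-1],[-0.96,0.88,0,0,-1],[-0.96,0.88,0,0,-1],[-0.96,0.88,0,0,-1],[-0.96,0.88,0,0,-1],[-0.96,0.88,0,0,-1],[-0.96,0.88,0,0,-1],[-0.96,0.88,0,0,-1],[-0.96,0.88,0,0,-1],[-0.96,0.88,0,0,-1],[-0.96,0.88,0,0,-1],[-0.96,0.88,0,0,-1],[-0.96,0.88,0,0,-1],[-0.96,0.88,0,0,-1],[-0.48,0.44,0,0,-1],[0,0,0,0,-1],[0,0,0,0,-1]]' && python3 - <<'E'
from h import *
p,C=shot("wrist"); save(p,"w5.png"); print(bot.sense()["grip_width"])
for k in ("lid","lid_handle"): print(k,find(p,C,k,3))
p,C=shot("scene"); save(p,"s5.png")
for k in ("lid","lid_handle","stage","stage_handle","chest"): print(k,find(p,C,k,3))
rows([0.645,-0.075,0.0415],-5.3)
E
```

```text
time: 16.53
ee_pos: [0.6413, -0.0772, 0.2045]
ee_rot: [0.74, 0.673, -0.001, -0.001]
contact_force: [-0.8, 0.1, -4.4]
grip_width: 0.012
grip_force: 91.6
0.012338931617669243
lid [(0.68, [0.644, -0.0791, 0.1698])]
lid_handle [(0.79, [0.6396, -0.0761, 0.2102])]
lid [(0.69, [0.6447, -0.0796, 0.1702]), (0.69, [0.4674, -0.3312, 0.0015]), (0.28, [0.4227, 0.2126, 0.0716])]
lid_handle [(0.79, [0.643, -0.0784, 0.21]), (0.7, [0.643, -0.0816, 0.1725])]
stage [(0.65, [0.4241, 0.2109, 0.0008]), (0.65, [0.6223, 0.2023, 0.0093]), (0.23, [0.4657, -0.3353, 0.0247])]
stage_handle [(0.86, [0.422, 0.2129, 0.0491]), (0.51, [0.3723, -0.3408, 0.0005])]
chest [(0.68, [0.4214, 0.2098, 0.0032])]
tool xyz units [0.1  0.15 8.25]  closing axis -5.3 deg  need world yaw 0.0 -> tool turn units -0.01
```

View pics/s5.png

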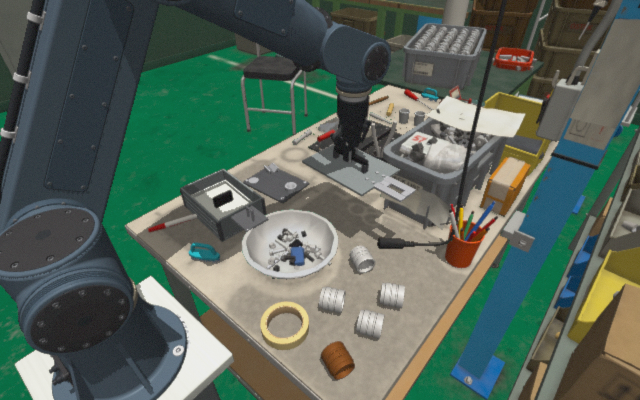

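The lid hangs level over the clear bench at (370,165), tongue pointing to -y. The tray and its handle show in the chest at (222,198). Lower the lid.

```bash
python3 -m pendant '[[0.1,0.15,1,0,-1],[0,0,1,0,-1],[0,0,1,0,-1],[0,0,1,0,-1],[0,0,1,0,-1],[0,0,1,0,-1],[0,0,1,0,-1],[0,0,0.5,0,-1],[0,0,0.3,0,-1],[0,0,0.2,0,-1],[0,0,0.15,0,-1],[0,0,0,0,-1],[0,0,0,0,-1]]'
```

```text
time: 18.07
ee_pos: [0.6456, -0.0754, 0.0441]
ee_rot: [0.739, 0.673, 0.0, 0.0]
contact_force: [-0.4, -0.0, -4.0]
grip_width: 0.0122
grip_force: 91.5
```

```bash
python3 -m pendant '[[0,0,0.1,0,-1],[0,0,0.1,0,-1],[0,0,0,0,-1],[0,0,0,0,-1]]'; python3 -m pendant '[[0,0,0.1,0,-1],[0,0,0,0,-1],[0,0,0,0,-1]]'
```

```text
time: 18.4
ee_pos: [0.6458, -0.0754, 0.0415]
ee_rot: [0.739, 0.673, 0.0, 0.001]
contact_force: [-6.1, 1.2, 13.1]
grip_width: 0.0124
grip_force: 94.2
time: 18.65
ee_pos: [0.6458, -0.0754, 0.0415]
ee_rot: [0.739, 0.673, 0.0, 0.001]
contact_force: [-16.6, 2.0, 34.7]
grip_width: 0.0122
grip_force: 97.0
```

```bash
python3 -m pendant '[[0,0,-0.1,0,-1],[0,0,0,0,-0.6],[0,0,0,0,-0.2],[0,0,0,0,0],[0,0,0,0,0],[0,0,0,0,0],[0,0,-0.5,0,0],[0,0,-1,0,0],[0,0,-1,0,0],[0,0,-1,0,0],[0,0,-1,0,0],[0,0,-1,0,0],[0,0,-1,0,0],[0,0,-1,0,0],[0,0,-1,0,0],[0,0,-1,0,0],[0,0,-0.5,0,0]]' && python3 -m pendant '[[0.95,-0.89,0,0,0],[0.95,-0.89,0,0,0],[0.95,-0.89,0,0,0],[0.95,-0.89,0,0,0],[0.95,-0.89,0,0,0],[0.95,-0.89,0,0,0],[0.95,-0.89,0,0,0],[0.95,-0.89,0,0,0],[0.95,-0.89,0,0,0],[0.95,-0.89,0,0,0],[0.95,-0.89,0,0,0],[0.95,-0.89,0,0,0],[0.95,-0.89,0,0,0],[0.95,-0.89,0,0,0]]' && python3 -m pendant '[[0,0,0,-1,0],[0,0,0,-1,0],[0,0,0,-1,0],[0,0,0,-1,0],[0,0,0,-1,0],[0,0,0,-1,0],[0,0,0,-1,0],[0,0,0,-1,0],[0,0,0,-1,0],[0,0,0,-1,0],[0,0,0,-1,0],[0,0,0,-1,0],[0,0,0,-1,0],[0,0,0,-1,0],[0,0,0,-1,0],[0,0,0,0,0],[0,0,0,0,0]]'
python3 - <<'E'
from h import *
p,C=shot("wrist"); save(p,"w6.png")
for k in ("stage","stage_handle","chest"): print(k,find(p,C,k,3))
p,C=shot("top")
for k in ("stage","stage_handle","lid","mid_a"): print(k,find(p,C,k,5))
rows([0.422,0.213,0.052],84.7)
E
```

```text
time: 20.07
ee_pos: [0.6458, -0.0754, 0.2426]
ee_rot: [0.739, 0.673, 0.001, 0.001]
contact_force: [0.4, -0.6, 0.1]
grip_width: 0.0428
grip_force: 0.0
time: 21.23
ee_pos: [0.4209, 0.2137, 0.2394]
ee_rot: [0.74, 0.673, 0.0, -0.0]
contact_force: [0.5, -0.3, 0.3]
grip_width: 0.0424
grip_force: 0.0
time: 22.65
ee_pos: [0.4219, 0.2128, 0.2393]
ee_rot: [0.048, 0.999, -0.0, -0.0]
contact_force: [-0.4, -1.0, 0.1]
grip_width: 0.0425
grip_force: 0.0
stage [(0.8, [0.424, 0.2094, 0.008])]
stage_handle [(0.64, [0.4199, 0.2098, 0.048])]
chest []
stage [(0.94, [0.4233, 0.2115, 0.0029])]
stage_handle [(0.78, [0.4248, 0.2093, 0.051])]
lid [(0.65, [0.6462, -0.0784, 0.0061])]
mid_a [(0.67, [0.5098, -0.2195, 0.0214]), (0.61, [0.3725, -0.3419, 0.0202]), (0.55, [0.3661, -0.2414, 0.0213]), (0.53, [0.2679, -0.3408, 0.0229]), (0.49, [0.4659, -0.3322, 0.0225])]
tool xyz units [-0.    0.01  9.36]  closing axis 84.6 deg  need world yaw 0.1 -> tool turn units -0.02
```

View pics/w6.png

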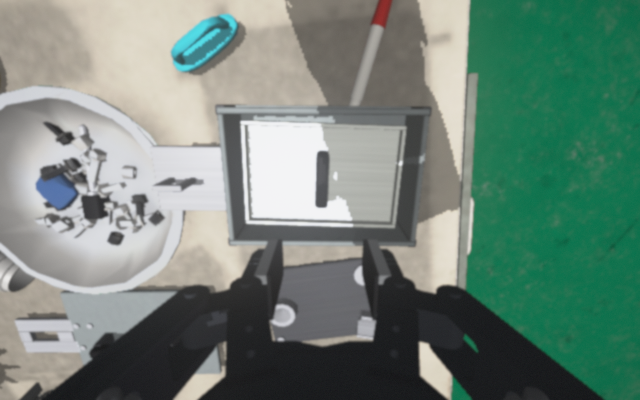

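Tray rim spans about (244,121)–(407,127) at the top and (250,225)–(393,228) at the bottom. The handle runs from (322,152) to (322,207). I'll check its yaw and centre from these pixels.

```bash
cat > c.py <<'E'
from h import *
p,C=shot("wrist")
g=cv2.cvtColor(p["img"],cv2.COLOR_RGB2GRAY)
crop=g[90:260,200:450]; cv2.imwrite("pics/w6c.png",cv2.resize(crop,None,fx=3,fy=3,interpolation=cv2.INTER_CUBIC))
# dark handle pixels inside tray
m=np.zeros_like(g); m[140:215,300:345]=(g[140:215,300:345]<75)
ys,xs=np.nonzero(m); P=np.array([ray(p,C,u,v,.068)[:2] for u,v in zip(xs,ys)],np.float32)
print("handle top",len(xs),cv2.minAreaRect(P),P.mean(0))
for r in bot.regions_of(p,"stage")[:1]:
    ys,xs=np.nonzero(r["mask"]); P=np.array([ray(p,C,u,v,.044)[:2] for u,v in zip(xs,ys)],np.float32)
    print("stage",r["confidence"],cv2.minAreaRect(P))
E
python3 c.py
```

```text
Traceback (most recent call last):
  File "c.py", line 8, in <module>
    print("handle top",len(xs),cv2.minAreaRect(P),P.mean(0))
                               ~~~~~~~~~~~~~~~^^^
cv2.error: OpenCV(4.12.0) /io/opencv/modules/imgproc/src/convhull.cpp:143: error: (-215:Assertion failed) total >= 0 && (depth == CV_32F || depth == CV_32S) in function 'convexHull'
```

View pics/w6c.png

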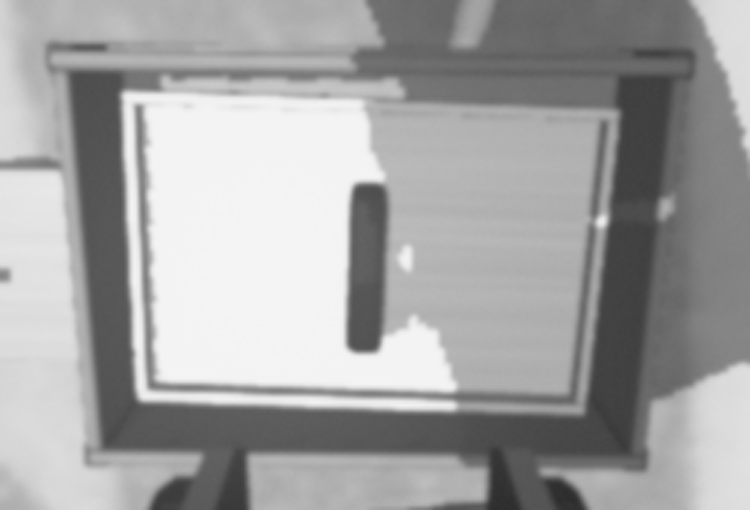

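```bash
python3 - <<'E'
from h import *
p,C=shot("wrist")
f=lambda u,v,z: ray(p,C,200+u/3,90+v/3,z)[:2]
c=[f(121,94,.044),f(619,111,.044),f(586,412,.044),f(138,403,.044)]
c=np.array(c); print(c.round(4),c.mean(0).round(4))
for a,b in ((0,1),(3,2)): d=c[b]-c[a]; print("long",np.hypot(*d).round(4),np.degrees(np.arctan2(d[1],d[0])).round(2))
for a,b in ((0,3),(1,2)): d=c[b]-c[a]; print("short",np.hypot(*d).round(4),np.degrees(np.arctan2(d[1],d[0])).round(2))
a,b=f(369,184,.068),f(363,350,.068); print("handle",a,b,(a+b)/2)
k=np.array([f(48,50,.074),f(693,55,.074),f(645,465,.074),f(86,460,.074)]); print("chest",k.mean(0).round(4)); 
for a,b in ((0,1),(3,2),(0,3),(1,2)): d=k[b]-k[a]; print(np.hypot(*d).round(4),np.degrees(np.arctan2(d[1],d[0])).round(2))
E
```

```text
[[0.3541 0.1301]
 [0.3772 0.3085]
 [0.4945 0.2942]
 [0.4735 0.1153]] [0.4248 0.212 ]
long 0.1799 82.64
long 0.1801 83.3
short 0.1203 -7.04
short 0.1182 -6.95
handle [0.39124601 0.21621487] [0.45122748 0.20832805] [0.42123674 0.21227146]
chest [0.4208 0.2131]
0.2079 84.11
0.2082 83.98
0.1458 -6.17
0.1463 -6.06
```

```bash
python3 -m pendant '[[-0.05,-0.03,1,0.27,0],[0,0,1,0,0],[0,0,1,0,0],[0,0,1,0,0],[0,0,1,0,0],[0,0,1,0,0],[0,0,1,0,0],[0,0,1,0,0],[0,0,0.8,0,0],[0,0,0.5,0,0],[0,0,0,0,0],[0,0,0,0,-0.5],[0,0,0,0,-1],[0,0,0,0,-1],[0,0,0,0,-1],[0,0,0,0,-1],[0,0,0,0,-1],[0,0,0,0,-1]]' 110 && python3 -m pendant '[[0,0,-0.3,0,-1],[0,0,-0.5,0,-1],[0,0,-0.5,0,-1],[0,0,-1,0,-1],[0,0,-1,0,-1],[0,0,-1,0,-1],[0,0,-1,0,-1],[0,0,-1,0,-1],[0,0,0,0,-1],[0,0,0,0,-1]]'; python3 - <<'E'
from h import *
rows([0.620,0.2005,0.18],90)
E
```

```text
time: 24.7
ee_pos: [0.4237, 0.2127, 0.0544]
ee_rot: [0.061, 0.998, 0.001, 0.001]
contact_force: [-1.1, 2.1, 7.7]
grip_width: 0.012
grip_force: 107.8
time: 25.53
ee_pos: [0.4229, 0.2122, 0.1799]
ee_rot: [0.061, 0.998, 0.0, 0.001]
contact_force: [-0.2, -0.3, -7.7]
grip_width: 0.0123
grip_force: 107.9
tool xyz units [-9.85  0.62  0.01]  closing axis 83.0 deg  need world yaw 7.0 -> tool turn units -1.17
```

```bash
python3 - <<'E'
from h import *
p,_=shot("wrist")
T=np.eye(4); T[:3,:3]=R.from_quat([.736,.677,0,-0.0005]).as_matrix(); T[:3,3]=[.4218,.2146,.2498]
C=T@p["mount"]; im=cv2.imread("pics/w4.png"); cv2.imwrite("pics/w4c.png",cv2.resize(im[70:250,400:560],None,fx=4,fy=4,interpolation=cv2.INTER_CUBIC)[:600])
p2,C2=shot("top"); cv2.imwrite("pics/t7c.png",cv2.resize(p2["img"][140:210,200:290,::-1],None,fx=8,fy=8,interpolation=cv2.INTER_CUBIC))
for k in ("seat_base","seated","stage"): print(k,find(p2,C2,k))
for r in bot.regions_of(p2,"seat_base")[:1]:
    ys,xs=np.nonzero(r["mask"]); P=np.array([ray(p2,C2,u,v,.008)[:2] for u,v in zip(xs,ys)],np.float32); print(cv2.minAreaRect(P))
E
```

```text
seat_base [(0.93, [0.6163, 0.2007, 0.0008])]
seated [(0.91, [0.6223, 0.2016, 0.0105])]
stage [(0.72, [0.3741, -0.3404, -0.0042]), (0.69, [0.4205, 0.2111, 0.125])]
((0.6202329993247986, 0.20034679770469666), (0.12855374813079834, 0.17761194705963135), 2.6554012298583984)
```

View pics/w4c.png

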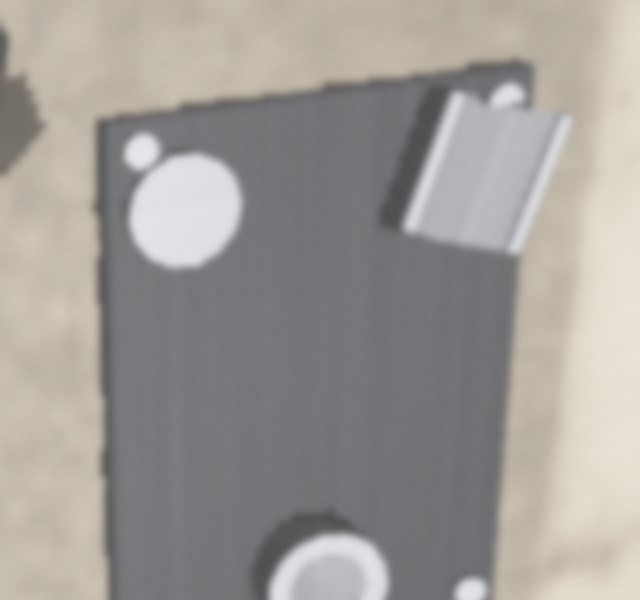

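Base close-up: corners at (425.8,100.2) and (532.5,86.5), left edge through (427.5,220). The flat pad is at (446.2,122.5), the cone rim at about (482,216).

```bash
python3 - <<'E'
from h import *
p,_=shot("wrist")
T=np.eye(4); T[:3,:3]=R.from_quat([.736,.677,0,-0.0005]).as_matrix(); T[:3,3]=[.4218,.2146,.2498]
C=T@p["mount"]
f=lambda u,v,z: ray(p,C,400+u/4,70+v/4,z)[:2]
a,b,l,r=f(103,121,.008),f(531,66,.008),f(110,600,.008),f(491,600,.008)
ang=lambda d: np.degrees(np.arctan2(d[1],d[0])).round(2)
print(a,b,np.hypot(*(b-a)),"x axis",ang(b-a),"left edge",ang(a-l)-90,"right",ang(b-r)-90)
for y in (-1,0,1,2):
    t=np.radians(y); X=np.array([np.cos(t),np.sin(t)]);Y=np.array([-X[1],X[0]]); print(y,((a+b)/2-90e-3*Y).round(4))
print("pad",f(185,210,.014),"cone",f(329,590,.02))
E
```

```text
[0.55291574 0.28592569] [0.6797024  0.29079142] 0.12687998586872326 x axis 2.2 left edge 2.0900000000000034 right 2.9099999999999966
-1 [0.6147 0.1984]
0 [0.6163 0.1984]
1 [0.6179 0.1984]
2 [0.6195 0.1984]
pad [0.5762763  0.25806905] cone [0.62635842 0.13194315]
```

```bash
python3 -m pendant '[[0,0,0,-0.8,-1],[0,0,0,-0.77,-1],[-0.41,-0.04,0,0,-1],[-0.82,-0.085,0,0,-1],[-0.82,-0.085,0,0,-1],[-0.82,-0.085,0,0,-1],[-0.82,-0.085,0,0,-1],[-0.82,-0.085,0,0,-1],[-0.82,-0.085,0,0,-1],[-0.82,-0.085,0,0,-1],[-0.82,-0.085,0,0,-1],[-0.82,-0.085,0,0,-1],[-0.82,-0.085,0,0,-1],[-0.82,-0.085,0,0,-1],[-0.41,-0.04,0,0,-1],[0,0,0,0,-1],[0,0,0,0,-1]]'
python3 - <<'E'
from h import *
p,C=shot("top")
for k in ("stage","stage_handle"): print(k,find(p,C,k))
p,C=shot("wrist"); 
for k in ("stage","stage_handle","seat_base"): print(k,find(p,C,k))
print(bot.sense()["grip_width"]); rows([0.620,0.200,0.064],92.4)
E
```

```text
time: 27.3
ee_pos: [0.6201, 0.2001, 0.1785]
ee_rot: [-0.02, 1.0, -0.0, -0.001]
contact_force: [-0.7, 0.6, -6.7]
grip_width: 0.0121
grip_force: 107.7
stage [(0.74, [0.6203, 0.1989, 0.1243])]
stage_handle []
stage [(0.78, [0.6207, 0.1974, 0.1295])]
stage_handle [(0.56, [0.6157, 0.1989, 0.1754])]
seat_base []
0.012085610089991936
tool xyz units [ 0.01 -0.02  5.77]  closing axis 92.4 deg  need world yaw -0.0 -> tool turn units 0.01
```

```bash
python3 -m pendant '[[0,0,0.5,0,-1],[0,0,1,0,-1],[0,0,1,0,-1],[0,0,1,0,-1],[0,0,1,0,-1],[0,0,0.5,0,-1],[0,0,0.3,0,-1],[0,0,0.2,0,-1],[0,0,0.2,0,-1],[0,0,0,0,-1],[0,0,0,0,-1]]'; python3 -m pendant '[[0,0,0.1,0,-1],[0,0,0,0,-1],[0,0,0,0,-1]]'
```

```text
time: 28.57
ee_pos: [0.6207, 0.2003, 0.0659]
ee_rot: [-0.021, 1.0, 0.0, 0.0]
contact_force: [-0.1, -0.5, -7.2]
grip_width: 0.0119
grip_force: 107.6
time: 28.82
ee_pos: [0.6205, 0.2002, 0.0635]
ee_rot: [-0.021, 1.0, 0.0, 0.0]
contact_force: [0.1, 0.3, -7.0]
grip_width: 0.0123
grip_force: 107.6
```

```bash
python3 -m pendant '[[0,0,0.1,0,-1],[0,0,0,0,-1],[0,0,0,0,-1]]'; python3 -m pendant '[[0,0,0.1,0,-1],[0,0,0,0,-1],[0,0,0,0,-1]]'
```

```text
time: 29.07
ee_pos: [0.6208, 0.2003, 0.0624]
ee_rot: [-0.021, 1.0, 0.0, 0.001]
contact_force: [-4.5, -2.1, 5.3]
grip_width: 0.0122
grip_force: 109.5
time: 29.32
ee_pos: [0.621, 0.2003, 0.0623]
ee_rot: [-0.021, 1.0, 0.0, 0.001]
contact_force: [-12.1, -3.5, 24.4]
grip_width: 0.0122
grip_force: 112.8
```

```bash
python3 -m pendant '[[0,0,-0.1,0,-1],[0,0,0,0,-0.6],[0,0,0,0,-0.3],[0,0,0,0,-0.1],[0,0,0,0,-0.1],[0,0,0,0,-0.1],[0,0,-0.5,0,-0.1],[0,0,-1,0,-0.1],[0,0,-1,0,-0.1],[0,0,-1,0,-0.1],[0,0,-1,0,-0.1],[0,0,-1,0,-0.1],[0,0,-1,0,-0.1],[0,0,-1,0,0],[0,0,-1,0,0],[0,0,-1,0,0],[0,0,0,0,0],[0,0,0,0,0]]'
python3 - <<'E'
from h import *
p,C=shot("wrist"); save(p,"w8.png"); 
for k in ("stage","stage_handle","seat_base"): print(k,find(p,C,k))
p,C=shot("top")
for k in ("stage","stage_handle","sleeve_a","mid_a"): print(k,find(p,C,k,6))
for r in bot.regions_of(p,"sleeve_a")[:5]:
    ys,xs=np.nonzero(r["mask"]); P=np.array([ray(p,C,u,v,.025)[:2] for u,v in zip(xs,ys)],np.float32); print(round(r["confidence"],2),len(xs),cv2.minAreaRect(P))
p,C=shot("scene")
for k in ("stage","stage_handle","mid_a"): print(k,find(p,C,k,6))
print(tool()[:3,3])
E
```

```text
time: 30.82
ee_pos: [0.6207, 0.2003, 0.2528]
ee_rot: [-0.021, 1.0, 0.0, 0.001]
contact_force: [0.1, -0.2, -1.5]
grip_width: 0.0426
grip_force: 0.0
stage [(0.67, [0.6211, 0.2008, 0.0147])]
stage_handle [(0.61, [0.6206, 0.1973, 0.0565])]
seat_base [(0.58, [0.6465, -0.0787, 0.0085])]
stage [(0.56, [0.62, 0.201, 0.0086])]
stage_handle [(0.81, [0.6195, 0.1977, 0.0566]), (0.63, [0.7877, 0.0766, -0.0025])]
sleeve_a [(0.84, [0.466, -0.3389, -0.0037]), (0.62, [0.2634, -0.338, -0.0013]), (0.57, [0.3718, -0.2388, 0.0008]), (0.53, [0.3735, -0.3385, -0.0029]), (0.52, [0.5076, -0.2226, 0.0009])]
mid_a [(0.81, [0.5114, -0.2208, 0.019]), (0.71, [0.2638, -0.3414, 0.0238]), (0.68, [0.3726, -0.3394, 0.0249]), (0.49, [0.4626, -0.331, 0.0253]), (0.46, [0.4669, -0.3365, -0.0046])]
0.72 212 ((0.5107723474502563, -0.21989645063877106), (0.048743750900030136, 0.050285473465919495), 60.13825225830078)
0.64 256 ((0.26699596643447876, -0.33761635422706604), (0.05554559826850891, 0.05008597671985626), 66.63451385498047)
0.63 244 ((0.4659716784954071, -0.3338984549045563), (0.04846283048391342, 0.058600131422281265), 26.942203521728516)
0.58 271 ((0.3688546419143677, -0.23880167305469513), (0.053475938737392426, 0.057413626462221146), 26.005647659301758)
0.52 269 ((0.37420597672462463, -0.33924242854118347), (0.05390426144003868, 0.05683663487434387), 21.993135452270508)
stage [(0.57, [0.6214, 0.198, 0.0111])]
stage_handle [(0.81, [0.622, 0.201, 0.0574])]
mid_a [(0.96, [0.467, -0.3333, 0.0247]), (0.84, [0.2653, -0.3367, 0.0253]), (0.78, [0.3713, -0.3386, 0.0218]), (0.67, [0.5076, -0.2192, 0.0274]), (0.61, [0.3702, -0.2404, 0.0296])]
[0.62038572 0.20023077 0.25125697]
```

View pics/w8.png

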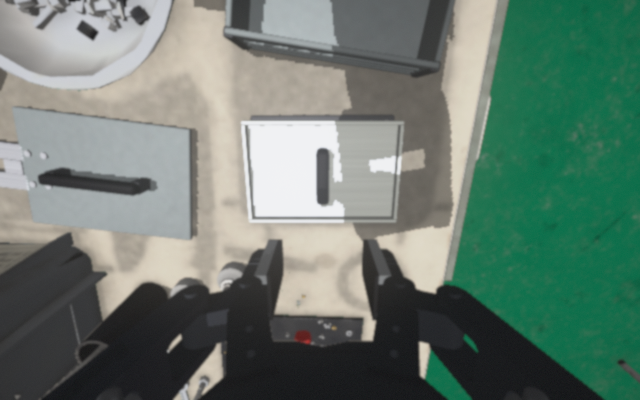

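The tray sits square on the base (rim 242–403 by 120–222, handle (322,175)). All detections agree with seated. Now the sleeves: I'll hover over them.

```bash
python3 -m pendant '[[0.35,-0.97,0,0,0.6],[0.35,-0.97,0,0,0.6],[0.35,-0.97,0,0,0.6],[0.35,-0.97,0,0,0.6],[0.35,-0.97,0,0,0.6],[0.35,-0.97,0,0,0.6],[0.35,-0.97,0,0,0.6],[0.35,-0.97,0,0,0.6],[0.35,-0.97,0,0,0.6],[0.35,-0.97,0,0,0.6],[0.35,-0.97,0,0,0.6],[0.35,-0.97,0,0,0.6]]' 60 && python3 -m pendant '[[0.35,-0.97,0,0,0.6],[0.35,-0.97,0,0,0.6],[0.35,-0.97,0,0,0.6],[0.35,-0.97,0,0,0.6],[0.35,-0.97,0,0,0.6],[0.35,-0.97,0,0,0.6],[0.35,-0.97,0,0,0.6],[0.35,-0.97,0,0,0.6],[0.35,-0.97,0,0,0.6],[0.35,-0.97,0,0,0.6],[0.35,-0.97,0,0,0.6],[0.35,-0.97,0,0,0.6],[0,0,0,0,0.6],[0,0,0,0,0.6]]'
python3 - <<'E'
from h import *
p,C=shot("wrist"); save(p,"w9.png"); print(bot.sense()["joints"].round(2),tool()[:3,3],bot.sense()["ee_rot"])
for d in bot.place_of(p,"mid_a")[:6]:
    P=(C@np.r_[d["position"],1])[:3]; print(round(d["confidence"],2),P.round(4),np.round(proj(p,C,P)))
for r in bot.regions_of(p,"sleeve_a")[:6]:
    ys,xs=np.nonzero(r["mask"]); print(round(r["confidence"],2),len(xs),xs.mean(),ys.mean())
E
```

```text
time: 32.52
ee_pos: [0.5459, -0.0368, 0.2514]
ee_rot: [-0.021, 1.0, -0.0, 0.0]
contact_force: [1.2, -0.6, 0.1]
grip_width: 0.0683
grip_force: 0.0
time: 33.68
ee_pos: [0.472, -0.2726, 0.2512]
ee_rot: [-0.02, 1.0, 0.0, -0.0]
contact_force: [-0.4, 0.5, 0.1]
grip_width: 0.0686
grip_force: 0.0
[-0.61  0.34  1.66  0.    1.15 -2.22] [ 0.47224033 -0.27188086  0.25127932] [-2.08523428e-02  9.99782559e-01  1.17553064e-04  8.72523448e-06]
0.92 [ 0.3681 -0.2409  0.0269] [354.  81.]
0.69 [ 0.5106 -0.2241  0.0244] [359. 200.]
0.66 [ 0.4616 -0.337   0.0262] [270. 159.]
0.54 [ 0.6478 -0.0758  0.0079] [450. 288.]
0.73 1763 361.89279636982417 201.43051616562678
0.69 2266 354.9037952338923 80.77405119152692
0.68 1886 269.5917285259809 163.20625662778366
0.61 98 277.48979591836735 2.5510204081632653
```

View pics/w9.png

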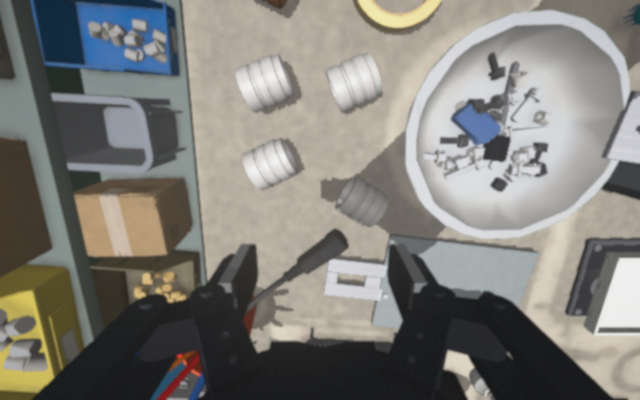

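Bright sleeves at (355,81), (265,82), (270,163) and (361,201). The last is shaded and near the black lamp head (340,240). Brown one at the top edge (275,3). Ring axes are about 115°, 112°, 117° and 61° in world. First sleeve: (0.369,-0.2405).

```bash
cat > sl.py <<'E'
from h import *
# usage: sl.py x y z [yaw] : look from wrist for the sleeve nearest (x,y); rows to it at height z
a=list(map(float,sys.argv[1:])); p,C=shot("wrist"); best=None
L=[(C@np.r_[d["position"],1])[:3] for d in bot.place_of(p,"mid_a") if d["confidence"]>.3]
L=[q for q in L if np.hypot(q[0]-a[0],q[1]-a[1])<.06]; print("mid",[q.round(4).tolist() for q in L])
t=tool()
for r in bot.regions_of(p,"sleeve_a"):
    ys,xs=np.nonzero(r["mask"]); P=np.array([ray(p,C,u,v,.035)[:2] for u,v in zip(xs,ys)],np.float32)
    (c,s,an)=cv2.minAreaRect(P)
    if np.hypot(c[0]-a[0],c[1]-a[1])<.06: print("mask",round(r["confidence"],2),np.round(c,4),np.round(s,3),round(an,1))
if len(L): a[0],a[1]=L[0][:2]
rows(a[:3],a[3] if len(a)>3 else None)
E
python3 -m pendant '[[0,0,0,-0.94,0.6],[0,0,0,-0.94,0.6],[0,0,0,-0.94,0.6],[0,0,0,-0.94,0.6],[0.8,0.72,0.8,0,0.6],[0.8,0.72,0.8,0,0.6],[0.8,0.72,0.8,0,0.6],[0.8,0.72,0.8,0,0.6],[0.8,0.72,0.8,0,0.6],[0,0,0,0,0.6],[0,0,0,0,0.6]]' && python3 sl.py 0.369 -0.2405 0.031 115
python3 - <<'E'
from h import *
p,C=shot("wrist"); save(p,"w10.png")
E
```

```text
time: 34.75
ee_pos: [0.3691, -0.2399, 0.1712]
ee_rot: [-0.217, 0.976, 0.0, -0.0]
contact_force: [0.9, 0.2, 0.6]
grip_width: 0.0682
grip_force: 0.0
mid [[0.3686, -0.2411, 0.026]]
mask 0.95 [ 0.3678 -0.2426] [0.052 0.054] 26.5
tool xyz units [0.1  0.05 7.06]  closing axis 115.0 deg  need world yaw -0.0 -> tool turn units 0.00
```

View pics/w10.png

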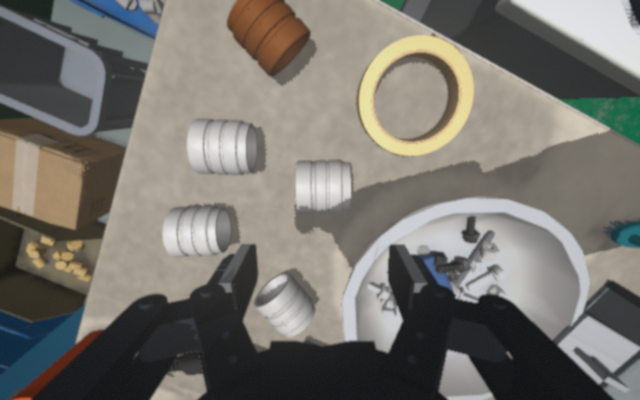

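Sleeve 1 at (323,185), ring axis along the closing line, clear of the bowl rim (350,290). Grasp.

```bash
python3 -m pendant '[[0,0.03,1,0,0.6],[0,0,1,0,0.6],[0,0,1,0,0.6],[0,0,1,0,0.6],[0,0,1,0,0.6],[0,0,1,0,0.6],[0,0,0.6,0,0.6],[0,0,0.4,0,0.6],[0,0,0,0,0.6],[0,0,0,0,0.3],[0,0,0,0,0],[0,0,0,0,0],[0,0,0,0,0],[0,0,0,0,0],[0,0,0,0,0]]' 60 && python3 -m pendant '[[0,0,-0.5,0,0],[0,0,-1,0,0],[0,0,-1,0,0],[0,0,-1,0,0],[0,0,-1,0,0],[0,0,-1,0,0],[0,0,-1,0,0],[0,0,0,0,0],[0,0,0,0,0]]'
python3 - <<'E'
from h import *
p,C=shot("wrist")
T=tool(); print(bot.sense()["grip_width"])
for d in bot.place_of(p,"mid_a")[:6]:
    P=(C@np.r_[d["position"],1])[:3]
    if P[2]>.08: print(d["confidence"],P.round(4),"in tool",(np.linalg.inv(T)@np.r_[P,1])[:3].round(4))
E
```

```text
time: 36.2
ee_pos: [0.3697, -0.2404, 0.0322]
ee_rot: [-0.216, 0.976, -0.001, 0.001]
contact_force: [-0.2, 1.2, 8.5]
grip_width: 0.049
grip_force: 62.9
time: 36.95
ee_pos: [0.3693, -0.2403, 0.1624]
ee_rot: [-0.216, 0.976, -0.001, 0.001]
contact_force: [0.8, 0.1, -1.6]
grip_width: 0.0493
grip_force: 62.3
0.04909528797471127
0.78 [ 0.3674 -0.2374  0.1582] in tool [0.0003 0.0029 0.0033]
```

```bash
python3 -m pendant '[[0,0,-0.5,0.94,0],[0,0,-0.5,0.94,0],[0,0,0,0.94,0],[0,0,0,0.94,0],[-0.59,0.97,0,0,0],[-0.59,0.97,0,0,0],[-0.59,0.97,0,0,0],[-0.59,0.97,0,0,0],[-0.59,0.97,0,0,0],[-0.59,0.97,0,0,0],[-0.59,0.97,0,0,0],[-0.59,0.97,0,0,0],[-0.59,0.97,0,0,0],[-0.59,0.97,0,0,0],[-0.59,0.97,0,0,0],[-0.59,0.97,0,0,0]]' && python3 -m pendant '[[-0.59,0.97,0,0,0],[-0.59,0.97,0,0,0],[-0.59,0.97,0,0,0],[-0.59,0.97,0,0,0],[-0.59,0.97,0,0,0],[-0.59,0.97,0,0,0],[-0.59,0.97,0,0,0],[-0.59,0.97,0,0,0],[-0.59,0.97,0,0,0],[-0.59,0.97,0,0,0],[-0.59,0.97,0,0,0],[-0.59,0.97,0,0,0],[-0.59,0.97,0,0,0],[0,0,0,0,0],[0,0,0,0,0]]'
cat > hold.py <<'E'
from h import *
a=list(map(float,sys.argv[1:])); p,C=shot("wrist"); T=tool(); print("width",bot.sense()["grip_width"].round(4))
for d in bot.place_of(p,"mid_a")[:6]:
    P=(C@np.r_[d["position"],1])[:3]; q=(np.linalg.inv(T)@np.r_[P,1])[:3]
    if np.linalg.norm(q)<.05: print(round(d["confidence"],2),"held, in tool",q.round(4))
for k in ("stage","stage_handle"): print(k,find(p,C,k,2))
rows(a[:3],a[3])
E
python3 hold.py 0.6457 0.2564 0.072 92.4
```

```text
time: 38.38
ee_pos: [0.5005, -0.0003, 0.18]
ee_rot: [-0.021, 1.0, 0.0, -0.001]
contact_force: [0.7, -1.2, -1.4]
grip_width: 0.0491
grip_force: 62.5
time: 39.63
ee_pos: [0.6427, 0.2575, 0.1791]
ee_rot: [-0.022, 1.0, -0.0, -0.001]
contact_force: [0.1, -0.8, -1.6]
grip_width: 0.0493
grip_force: 62.4Traceback (most recent call last):
  File "hold.py", line 2, in <module>
    a=list(map(float,sys.argv[1:])); p,C=shot("wrist"); T=tool(); print("width",bot.sense()["grip_width"].round(4))
                                                                                ^^^^^^^^^^^^^^^^^^^^^^^^^^^^^^^
AttributeError: 'float' object has no attribute 'round'
```

```bash
sed -i 's/bot.sense()\["grip_width"\].round(4)/round(bot.sense()["grip_width"],4)/' hold.py; python3 hold.py 0.6457 0.2564 0.074 92.4
```

```text
width 0.049
0.68 held, in tool [-0.0013  0.0015  0.0038]
stage [(0.83, [0.6221, 0.1975, 0.0154])]
stage_handle [(0.95, [0.6177, 0.2022, 0.0592])]
tool xyz units [-0.14  0.01  5.36]  closing axis 92.4 deg  need world yaw 0.0 -> tool turn units -0.00
```

```bash
python3 -m pendant '[[-0.14,0,0.5,0,0],[0,0,1,0,0],[0,0,1,0,0],[0,0,1,0,0],[0,0,0.6,0,0],[0,0,0.5,0,0],[0,0,0.3,0,0],[0,0,0.2,0,0],[0,0,0,0,0],[0,0,0,0,0]]'; python3 -m pendant '[[0,0,0.1,0,0],[0,0,0.1,0,0],[0,0,0,0,0],[0,0,0,0,0]]'
```

```text
time: 40.72
ee_pos: [0.6464, 0.2572, 0.0799]
ee_rot: [-0.021, 1.0, 0.0, 0.0]
contact_force: [1.1, 0.1, -1.7]
grip_width: 0.0491
grip_force: 62.4
time: 41.05
ee_pos: [0.6461, 0.2571, 0.0754]
ee_rot: [-0.021, 1.0, 0.0, 0.0]
contact_force: [0.2, 0.8, -0.7]
grip_width: 0.0494
grip_force: 62.4
```

```bash
python3 -m pendant '[[0,0,0.1,0,0],[0,0,0,0,0],[0,0,0,0,0]]'; python3 -m pendant '[[0,0,0.05,0,0],[0,0,0,0,0],[0,0,0,0,0]]'
```

```text
time: 41.3
ee_pos: [0.646, 0.2571, 0.0732]
ee_rot: [-0.021, 1.0, -0.0, -0.0]
contact_force: [-0.4, 0.9, -1.3]
grip_width: 0.049
grip_force: 62.4
time: 41.55
ee_pos: [0.6462, 0.2572, 0.0724]
ee_rot: [-0.021, 1.0, 0.0, 0.0]
contact_force: [0.1, 0.4, -0.8]
grip_width: 0.0489
grip_force: 62.5
```

```bash
python3 -m pendant '[[0,0,0.05,0,0],[0,0,0,0,0.2],[0,0,0,0,0.4],[0,0,0,0,0.4],[0,0,0,0,0.4],[0,0,0,0,0.4],[0,0,-0.3,0,0.4],[0,0,-1,0,0.4],[0,0,-1,0,0.4],[0,0,-1,0,0.4],[0,0,-1,0,0.4],[0,0,-1,0,0.4],[0,0,-1,0,0.5],[0,0,-0.5,0,0.6],[0,0,0,0,0.6]]' && python3 - <<'E'
from h import *
p,C=shot("wrist"); T=tool()
S=np.array([0.6205,0.2003,0.0137]); t=np.radians(2.4); Rz=np.array([[np.cos(t),-np.sin(t),0],[np.sin(t),np.cos(t),0],[0,0,1]])
for q in find(p,C,"mid_a",5): print(q,"in tray",(Rz.T@(np.array(q[1])-S)).round(4))
for k in ("stage","stage_handle"): print(k,find(p,C,k,2))
E
python3 -m pendant '[[0.5,-0.975,0,0,0.6],[0.5,-0.975,0,0,0.6],[0.5,-0.975,0,0,0.6],[0.5,-0.975,0,0,0.6],[0.5,-0.975,0,0,0.6],[0.5,-0.975,0,0,0.6],[0.5,-0.975,0,0,0.6],[0.5,-0.975,0,0,0.6],[0.5,-0.975,0,0,0.6],[0.5,-0.975,0,0,0.6],[0.5,-0.975,0,0,0.6],[0.5,-0.975,0,0,0.6],[0.5,-0.975,0,0,0.6],[0.5,-0.975,0,0,0.6],[0.5,-0.975,0,0,0.6]]' && python3 -m pendant '[[0.5,-0.975,0,0,0.6],[0.5,-0.975,0,0,0.6],[0.5,-0.975,0,0,0.6],[0.5,-0.975,0,0,0.6],[0.5,-0.975,0,0,0.6],[0.5,-0.975,0,0,0.6],[0.5,-0.975,0,0,0.6],[0.5,-0.975,0,0,0.6],[0.5,-0.975,0,0,0.6],[0.5,-0.975,0,0,0.6],[0.5,-0.975,0,0,0.6],[0.5,-0.975,0,0,0.6],[0.5,-0.975,0,-0.85,0.6],[0,0,0,-0.85,0.6],[0,0,0,-0.85,0.6],[0,0,0,-0.75,0.6],[0,0,0,0,0.6],[0,0,0,0,0.6]]' && python3 sl.py 0.372 -0.34 0.031 112
```

```text
time: 42.8
ee_pos: [0.647, 0.2574, 0.2102]
ee_rot: [-0.021, 1.0, 0.001, 0.002]
contact_force: [-0.2, -0.6, 0.7]
grip_width: 0.0686
grip_force: 0.0
(0.63, [0.6443, 0.2556, 0.068]) in tray [0.0261 0.0543 0.0543]
stage [(0.92, [0.6209, 0.2011, 0.0133])]
stage_handle [(0.77, [0.6202, 0.1997, 0.0585]), (0.46, [0.6473, -0.0761, 0.0082])]
time: 44.25
ee_pos: [0.5075, -0.0423, 0.2062]
ee_rot: [-0.021, 1.0, 0.0, -0.001]
contact_force: [1.0, -0.2, 0.0]
grip_width: 0.0684
grip_force: 0.0
time: 45.75
ee_pos: [0.3892, -0.3, 0.2066]
ee_rot: [-0.192, 0.981, 0.001, -0.0]
contact_force: [0.0, -0.3, -0.4]
grip_width: 0.0684
grip_force: 0.0
mid [[0.3729, -0.3407, 0.0242]]
mask 0.9 [ 0.373  -0.3424] [0.049 0.053] 22.0
tool xyz units [ 1.53 -1.58  8.8 ]  closing axis 112.1 deg  need world yaw -0.1 -> tool turn units 0.02
```

```bash
python3 -m pendant '[[0.75,-0.8,0.8,0,0.6],[0.78,-0.78,0.9,0,0.6],[0,0,1,0,0.6],[0,0,1,0,0.6],[0,0,1,0,0.6],[0,0,1,0,0.6],[0,0,1,0,0.6],[0,0,0.7,0,0.6],[0,0,0.6,0,0.6],[0,0,0.5,0,0.6],[0,0,0.3,0,0.6],[0,0,0,0,0.6],[0,0,0,0,0.3],[0,0,0,0,0],[0,0,0,0,0],[0,0,0,0,0],[0,0,0,0,0],[0,0,0,0,0]]' 60 && python3 -m pendant '[[0,0,-0.5,0,0],[0,0,-1,0,0],[0,0,-1,0,0],[0,0,-1,0,0],[0,0,-1,0,0],[0,0,-1,0,0],[0,0,-1,0,0],[0,0,-1,0,0],[0,0,0,0,0],[0,0,0,0,0]]'; python3 hold.py 0.5907 0.2541 0.075 92.4
```

```text
time: 47.4
ee_pos: [0.3734, -0.3414, 0.032]
ee_rot: [-0.193, 0.981, -0.001, 0.0]
contact_force: [-0.5, 0.5, 6.3]
grip_width: 0.0493
grip_force: 62.8
time: 48.23
ee_pos: [0.3732, -0.3412, 0.1823]
ee_rot: [-0.193, 0.981, -0.001, 0.001]
contact_force: [0.7, -0.8, -1.8]
grip_width: 0.0491
grip_force: 62.2
width 0.0492
0.81 held, in tool [0.0043 0.0019 0.0056]
stage []
stage_handle []
tool xyz units [-21.34  23.39   5.29]  closing axis 112.2 deg  need world yaw -19.8 -> tool turn units 3.30
```

```bash
python3 -m pendant '[[0,0,-0.2,0.83,0],[0,0,0,0.83,0],[0,0,0,0.83,0],[0,0,0,0.81,0],[-0.41,0.98,0,0,0],[-0.41,0.98,0,0,0],[-0.41,0.98,0,0,0],[-0.41,0.98,0,0,0],[-0.41,0.98,0,0,0],[-0.41,0.98,0,0,0],[-0.41,0.98,0,0,0],[-0.41,0.98,0,0,0],[-0.41,0.98,0,0,0],[-0.41,0.98,0,0,0],[-0.41,0.98,0,0,0],[-0.41,0.98,0,0,0]]' && python3 -m pendant '[[-0.41,0.98,0,0,0],[-0.41,0.98,0,0,0],[-0.41,0.98,0,0,0],[-0.41,0.98,0,0,0],[-0.41,0.98,0,0,0],[-0.41,0.98,0,0,0],[-0.41,0.98,0,0,0],[-0.41,0.98,0,0,0],[-0.41,0.98,0,0,0],[-0.41,0.98,0,0,0],[-0.41,0.98,0,0,0],[-0.41,0.98,0,0,0],[-0.41,0.98,0,0,0],[-0.41,0.98,0,0,0],[-0.41,0.98,0,0,0],[-0.41,0.98,0,0,0],[-0.41,0.98,0,0,0],[-0.41,0.86,0,0,0],[0,0,0,0,0],[0,0,0,0,0]]'
python3 hold.py 0.592 0.2541 0.075 92.4; python3 hold.py 0.592 0.2541 0.075 92.4
```

```text
time: 49.77
ee_pos: [0.4613, -0.1008, 0.1845]
ee_rot: [-0.021, 1.0, 0.0, -0.001]
contact_force: [0.2, -0.7, -1.2]
grip_width: 0.0494
grip_force: 62.4
time: 51.43
ee_pos: [0.5936, 0.2547, 0.1839]
ee_rot: [-0.022, 1.0, -0.0, -0.001]
contact_force: [1.1, 0.7, -0.8]
grip_width: 0.0492
grip_force: 62.4
width 0.0495
0.65 held, in tool [ 0.0055 -0.0008  0.0045]
stage [(0.79, [0.618, 0.1986, 0.0146])]
stage_handle [(0.95, [0.6224, 0.1958, 0.0567])]
tool xyz units [0.08 0.03 5.5 ]  closing axis 92.4 deg  need world yaw 0.0 -> tool turn units -0.00
width 0.0495
0.58 held, in tool [ 0.0012 -0.0013  0.0042]
stage [(0.71, [0.621, 0.1982, 0.0181])]
stage_handle []
tool xyz units [0.1  0.01 5.52]  closing axis 92.4 deg  need world yaw 0.0 -> tool turn units -0.00
```

```bash
python3 -m pendant '[[0,0,0.5,0,0],[0,0,1,0,0],[0,0,1,0,0],[0,0,1,0,0],[0,0,0.8,0,0],[0,0,0.5,0,0],[0,0,0.4,0,0],[0,0,0.2,0,0],[0,0,0.1,0,0],[0,0,0,0,0],[0,0,0,0,0]]'; python3 -m pendant '[[0,0,0.1,0,0],[0,0,0,0,0],[0,0,0,0,0]]'
```

```text
time: 52.75
ee_pos: [0.5943, 0.2545, 0.0759]
ee_rot: [-0.021, 1.0, 0.0, 0.0]
contact_force: [-0.3, -0.1, -1.6]
grip_width: 0.0495
grip_force: 63.9
time: 53.0
ee_pos: [0.5943, 0.2545, 0.0736]
ee_rot: [-0.021, 1.0, 0.0, 0.0]
contact_force: [0.6, -0.3, -1.3]
grip_width: 0.049
grip_force: 63.9
```

```bash
cat > tray.py <<'E'
from h import *
p,C=shot("wrist"); S=np.array([0.6205,0.2003,0.0137]); t=np.radians(2.4); Rz=np.array([[np.cos(t),-np.sin(t),0],[np.sin(t),np.cos(t),0],[0,0,1]])
for q in find(p,C,"mid_a",5): print(q,"in tray",(Rz.T@(np.array(q[1])-S)).round(4))
for k in ("stage","stage_handle"): print(k,find(p,C,k,2))
E
python3 -m pendant '[[0,0,0.1,0,0],[0,0,0,0,0.2],[0,0,0,0,0.4],[0,0,0,0,0.4],[0,0,0,0,0.4],[0,0,0,0,0.4],[0,0,-0.3,0,0.4],[0,0,-1,0,0.4],[0,0,-1,0,0.4],[0,0,-1,0,0.4],[0,0,-1,0,0.4],[0,0,-1,0,0.4],[0,0,-1,0,0.5],[0,0,-0.5,0,0.6],[0,0,0,0,0.6]]' && python3 tray.py
python3 -m pendant '[[0.26,-0.975,0,0,0.6],[0.26,-0.975,0,0,0.6],[0.26,-0.975,0,0,0.6],[0.26,-0.975,0,0,0.6],[0.26,-0.975,0,0,0.6],[0.26,-0.975,0,0,0.6],[0.26,-0.975,0,0,0.6],[0.26,-0.975,0,0,0.6],[0.26,-0.975,0,0,0.6],[0.26,-0.975,0,0,0.6],[0.26,-0.975,0,0,0.6],[0.26,-0.975,0,0,0.6],[0.26,-0.975,0,0,0.6],[0.26,-0.975,0,0,0.6],[0.26,-0.975,0,0,0.6]]' && python3 -m pendant '[[0.26,-0.975,0,0,0.6],[0.26,-0.975,0,0,0.6],[0.26,-0.975,0,0,0.6],[0.26,-0.975,0,0,0.6],[0.26,-0.975,0,0,0.6],[0.26,-0.975,0,0,0.6],[0.26,-0.975,0,0,0.6],[0.26,-0.975,0,0,0.6],[0.26,-0.975,0,0,0.6],[0.26,-0.975,0,0,0.6],[0.26,-0.975,0,0,0.6],[0.26,-0.975,0,0,0.6],[0.26,-0.975,0,0,0.6],[0.26,-0.975,0,-0.85,0.6],[0,0,0,-0.85,0.6],[0,0,0,-0.85,0.6],[0,0,0,-0.85,0.6],[0,0,0,-0.7,0.6],[0,0,0,0,0.6],[0,0,0,0,0.6]]' && python3 sl.py 0.4645 -0.335 0.031 117
```

```text
time: 54.25
ee_pos: [0.5949, 0.2548, 0.21]
ee_rot: [-0.021, 1.0, 0.001, 0.002]
contact_force: [0.3, -0.1, 0.2]
grip_width: 0.068
grip_force: 0.0
(0.8, [0.5907, 0.251, 0.062]) in tray [-0.0277  0.0519  0.0483]
(0.68, [0.6447, 0.2592, 0.0651]) in tray [0.0266 0.0578 0.0514]
stage [(0.74, [0.6215, 0.1985, 0.0152])]
stage_handle [(0.87, [0.6187, 0.1969, 0.0587])]
time: 55.7
ee_pos: [0.5277, -0.042, 0.2062]
ee_rot: [-0.021, 1.0, 0.0, -0.001]
contact_force: [0.5, 0.3, -0.8]
grip_width: 0.0681
grip_force: 0.0
time: 57.37
ee_pos: [0.4671, -0.3168, 0.2064]
ee_rot: [-0.233, 0.973, 0.001, -0.0]
contact_force: [1.1, 1.3, 0.3]
grip_width: 0.0687
grip_force: 0.0
mid []
mask 0.7 [ 0.4657 -0.3382] [0.051 0.053] 26.8
tool xyz units [ 0.53 -0.75  8.8 ]  closing axis 116.9 deg  need world yaw 0.1 -> tool turn units -0.01
```

```bash
python3 -m pendant '[[0.5,-0.82,0.8,0,0.6],[0,0,1,0,0.6],[0,0,1,0,0.6],[0,0,1,0,0.6],[0,0,0,0,0.6],[0,0,0,0,0.6]]' && python3 sl.py 0.4655 -0.336 0.031 117
```

```text
time: 58.02
ee_pos: [0.4656, -0.3359, 0.1309]
ee_rot: [-0.233, 0.972, 0.001, -0.001]
contact_force: [0.5, -0.0, 0.8]
grip_width: 0.0682
grip_force: 0.0
mid [[0.4624, -0.3369, 0.0251]]
mask 0.8 [ 0.4645 -0.3381] [0.052 0.054] 28.3
tool xyz units [0.19 0.08 5.09]  closing axis 117.0 deg  need world yaw -0.0 -> tool turn units 0.00
```

```bash
python3 -m pendant '[[0.07,0.02,1,-0.1,0.6],[0,0,1,0,0.6],[0,0,1,0,0.6],[0,0,0.8,0,0.6],[0,0,0.5,0,0.6],[0,0,0.5,0,0.6],[0,0,0.2,0,0.6],[0,0,0,0,0.6],[0,0,0,0,0.3],[0,0,0,0,0],[0,0,0,0,0],[0,0,0,0,0],[0,0,0,0,0],[0,0,0,0,0]]' 60 && python3 -m pendant '[[0,0,-0.5,0,0],[0,0,-1,0,0],[0,0,-1,0,0],[0,0,-1,0,0],[0,0,-1,0,0],[0,0,-1,0,0],[0,0,-1,0,0],[0,0,-1,0,0],[0,0,0,0,0],[0,0,0,0,0]]'; python3 hold.py 0.6503 0.1465 0.075 92.4;
```

```text
time: 59.33
ee_pos: [0.465, -0.3369, 0.0324]
ee_rot: [-0.239, 0.971, -0.001, 0.001]
contact_force: [-0.1, 0.7, 6.8]
grip_width: 0.0492
grip_force: 62.8
time: 60.17
ee_pos: [0.4646, -0.3365, 0.1824]
ee_rot: [-0.239, 0.971, -0.001, 0.001]
contact_force: [0.2, -0.3, -1.8]
grip_width: 0.049
grip_force: 62.2
width 0.0492
0.92 held, in tool [ 0.0027 -0.0002  0.006 ]
stage []
stage_handle []
tool xyz units [-19.45  17.04   5.28]  closing axis 117.6 deg  need world yaw -25.2 -> tool turn units 4.20
```

```bash
python3 -m pendant '[[0,0,-0.2,0.84,0],[0,0,0,0.84,0],[0,0,0,0.84,0],[0,0,0,0.84,0],[0,0,0,0.84,0],[-0.43,0.99,0,0,0],[-0.43,0.99,0,0,0],[-0.43,0.99,0,0,0],[-0.43,0.99,0,0,0],[-0.43,0.99,0,0,0],[-0.43,0.99,0,0,0],[-0.43,0.99,0,0,0],[-0.43,0.99,0,0,0],[-0.43,0.99,0,0,0],[-0.43,0.99,0,0,0],[-0.43,0.99,0,0,0],[-0.43,0.99,0,0,0]]' && python3 -m pendant '[[-0.43,0.99,0,0,0],[-0.43,0.99,0,0,0],[-0.43,0.99,0,0,0],[-0.43,0.99,0,0,0],[-0.43,0.99,0,0,0],[-0.43,0.99,0,0,0],[-0.43,0.99,0,0,0],[-0.43,0.99,0,0,0],[-0.43,0.99,0,0,0],[-0.43,0.99,0,0,0],[-0.43,0.99,0,0,0],[-0.43,0.99,0,0,0],[0,0,0,0,0],[0,0,0,0,0]]'
python3 hold.py 0.652 0.1465 0.075 92.4; python3 hold.py 0.652 0.1465 0.075 92.4
```

```text
time: 61.78
ee_pos: [0.5574, -0.0935, 0.1844]
ee_rot: [-0.021, 1.0, 0.0, -0.001]
contact_force: [-0.2, 0.2, 0.0]
grip_width: 0.0491
grip_force: 62.2
time: 62.95
ee_pos: [0.6501, 0.1477, 0.184]
ee_rot: [-0.022, 1.0, -0.0, -0.001]
contact_force: [-0.7, 0.0, -2.1]
grip_width: 0.0494
grip_force: 62.3
width 0.0492
stage [(0.74, [0.6202, 0.1962, 0.0174])]
stage_handle [(0.59, [0.6181, 0.2011, 0.0591])]
tool xyz units [-0.09  0.01  5.5 ]  closing axis 92.4 deg  need world yaw 0.0 -> tool turn units -0.00
width 0.0489
0.84 held, in tool [ 0.0015 -0.0014  0.0077]
stage [(0.93, [0.6219, 0.1967, 0.0159]), (0.63, [0.6517, 0.1491, 0.152])]
stage_handle [(0.78, [0.6201, 0.1997, 0.0589])]
tool xyz units [-0.08 -0.01  5.52]  closing axis 92.4 deg  need world yaw 0.0 -> tool turn units -0.00
```

```bash
python3 -m pendant '[[-0.08,0,0.5,0,0],[0,0,1,0,0],[0,0,1,0,0],[0,0,1,0,0],[0,0,0.8,0,0],[0,0,0.5,0,0],[0,0,0.4,0,0],[0,0,0.2,0,0],[0,0,0.1,0,0],[0,0,0.1,0,0],[0,0,0.1,0,0],[0,0,0,0,0],[0,0,0,0,0]]'
```

```text
time: 64.43
ee_pos: [0.6524, 0.1473, 0.0719]
ee_rot: [-0.021, 1.0, 0.0, 0.0]
contact_force: [-1.4, 0.5, 1.1]
grip_width: 0.049
grip_force: 62.7
```

```bash
python3 -m pendant '[[0,0,0,0,0.2],[0,0,0,0,0.4],[0,0,0,0,0.4],[0,0,0,0,0.4],[0,0,0,0,0.4],[0,0,-0.3,0,0.4],[0,0,-1,0,0.4],[0,0,-1,0,0.4],[0,0,-1,0,0.4],[0,0,-1,0,0.4],[0,0,-1,0,0.4],[0,0,-1,0,0.5],[0,0,-0.5,0,0.6],[0,0,0,0,0.6]]' && python3 tray.py
python3 -m pendant '[[0.41,-0.95,0,0,0.6],[0.41,-0.95,0,0,0.6],[0.41,-0.95,0,0,0.6],[0.41,-0.95,0,0,0.6],[0.41,-0.95,0,0,0.6],[0.41,-0.95,0,0,0.6],[0.41,-0.95,0,0,0.6],[0.41,-0.95,0,0,0.6],[0.41,-0.95,0,0,0.6],[0.41,-0.95,0,0,0.6],[0.41,-0.95,0,0,0.6],[0.41,-0.95,0,0,0.6],[0.41,-0.95,0,0,0.6],[0.41,-0.95,0,0,0.6],[0.41,-0.95,0,0,0.6],[0.41,-0.95,0,0,0.6],[0.41,-0.95,0,0,0.6],[0.41,-0.95,0,0,0.6],[0.41,-0.95,0,0,0.6]]' && python3 -m pendant '[[0,0,0,0.9,0.6],[0,0,0,0.9,0.6],[0,0,0,0.9,0.6],[0,0,0,0.9,0.6],[0,0,0,0.9,0.6],[0,0,0,0.73,0.6],[0,0,0,0,0.6],[0,0,0,0,0.6]]' && python3 sl.py 0.511 -0.2205 0.031 61
```

```text
time: 65.6
ee_pos: [0.6531, 0.1474, 0.2101]
ee_rot: [-0.021, 1.0, 0.0, 0.002]
contact_force: [0.5, 0.0, 0.2]
grip_width: 0.0685
grip_force: 0.0
(0.98, [0.6457, 0.2581, 0.0651]) in tray [0.0276 0.0567 0.0514]
(0.85, [0.5917, 0.2535, 0.0641]) in tray [-0.0265  0.0544  0.0504]
(0.69, [0.6501, 0.1466, 0.0651]) in tray [ 0.0273 -0.0549  0.0514]
(0.55, [0.6201, 0.2017, 0.0155]) in tray [-0.0003  0.0014  0.0018]
stage [(0.7, [0.6208, 0.1993, 0.0151])]
stage_handle [(0.71, [0.6214, 0.1985, 0.0565])]
time: 67.38
ee_pos: [0.5109, -0.2208, 0.2061]
ee_rot: [-0.021, 1.0, 0.0, -0.001]
contact_force: [-0.7, 1.1, 0.7]
grip_width: 0.0686
grip_force: 0.0
time: 68.05
ee_pos: [0.5115, -0.2199, 0.2064]
ee_rot: [0.249, 0.969, 0.0, -0.001]
contact_force: [0.3, 0.5, -0.1]
grip_width: 0.0682
grip_force: 0.0
mid [[0.5386, -0.2314, 0.0234]]
tool xyz units [-1.46  0.15  8.8 ]  closing axis 61.2 deg  need world yaw -0.2 -> tool turn units 0.03
```

```bash
python3 - <<'E'
from h import *
p,C=shot("wrist"); save(p,"w11.png")
for d in bot.place_of(p,"mid_a")[:6]:
    P=(C@np.r_[d["position"],1])[:3]; print(round(d["confidence"],2),P.round(4),np.round(proj(p,C,P)))
for r in bot.regions_of(p,"sleeve_a")[:4]:
    ys,xs=np.nonzero(r["mask"]); P=np.array([ray(p,C,u,v,.035)[:2] for u,v in zip(xs,ys)],np.float32); print(round(r["confidence"],2),len(xs),xs.mean(),ys.mean(),cv2.minAreaRect(P))
p,C=shot("top"); print(find(p,C,"mid_a",6))
E
```

```text
0.97 [ 0.2719 -0.34    0.0236] [89. 22.]
0.57 [ 0.5401 -0.2347  0.0256] [323. 206.]
0.68 2036 326.46267190569745 203.16994106090374 ((0.5373252630233765, -0.22902418673038483), (0.05195185914635658, 0.05237621068954468), 57.241756439208984)
0.61 3743 83.37082554100988 21.193160566390596 ((0.27699795365333557, -0.3405187427997589), (0.08223026990890503, 0.03795850649476051), 61.07904052734375)
[(0.74, [0.5918, 0.2545, 0.0635]), (0.63, [0.6459, 0.2563, 0.0617]), (0.61, [0.2662, -0.3398, 0.025]), (0.57, [0.651, 0.1504, 0.0614])]
```

View pics/w11.png

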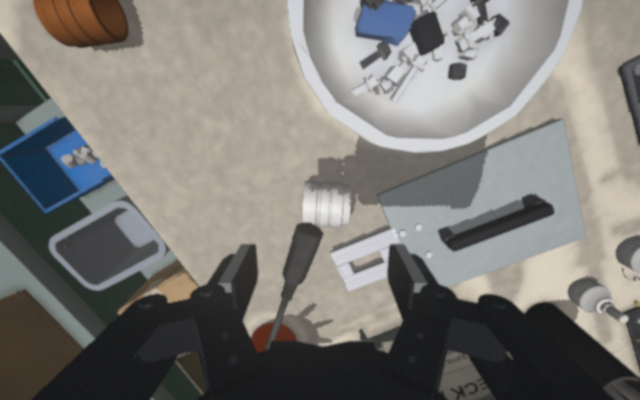

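The last sleeve was knocked to (326,203), about (0.539,-0.231). It is now next to the black lamp head (tip about (310,226)) and the lid corner (380,195). I'll triangulate the lamp before descending.

```bash
python3 - <<'E'
from h import *
p,C=shot("scene"); q,D=shot("top")
cv2.imwrite("pics/mix.png",np.vstack([cv2.resize(p["img"][200:290,330:490,::-1],None,fx=3.5,fy=3.5,interpolation=cv2.INTER_CUBIC)[:315,:560],cv2.resize(q["img"][170:210,350:430,::-1],None,fx=7,fy=7,interpolation=cv2.INTER_CUBIC)]))
for d in bot.place_of(p,"mid_a")[:6]: print("scene",round(d["confidence"],2),(C@np.r_[d["position"],1])[:3].round(4))
T=tool(); w=bot.grab_frame("wrist"); W=T@w["mount"]
for z in (0,.02,.04,.06,.08): print(z,"wrist",ray(w,W,310,226,z)[:2].round(4),"scene0 tip",ray(p,C,378,243,z)[:2].round(4),"top",ray(q,D,377,197,z)[:2].round(4))
E
```

```text
scene 0.9 [ 0.5398 -0.2288  0.0256]
scene 0.72 [0.6451 0.2604 0.067 ]
scene 0.7 [0.6511 0.1501 0.0678]
scene 0.7 [0.5975 0.252  0.0622]
scene 0.66 [ 0.2672 -0.3372  0.025 ]
0 wrist [ 0.5637 -0.2666] scene0 tip [ 0.6069 -0.2095] top [ 0.5474 -0.2575]
0.02 wrist [ 0.5566 -0.2617] scene0 tip [ 0.5888 -0.2192] top [ 0.5437 -0.2551]
0.04 wrist [ 0.5496 -0.2567] scene0 tip [ 0.5707 -0.229 ] top [ 0.54   -0.2527]
0.06 wrist [ 0.5425 -0.2517] scene0 tip [ 0.5527 -0.2387] top [ 0.5362 -0.2504]
0.08 wrist [ 0.5355 -0.2468] scene0 tip [ 0.5346 -0.2485] top [ 0.5325 -0.248 ]
```

View pics/mix.png

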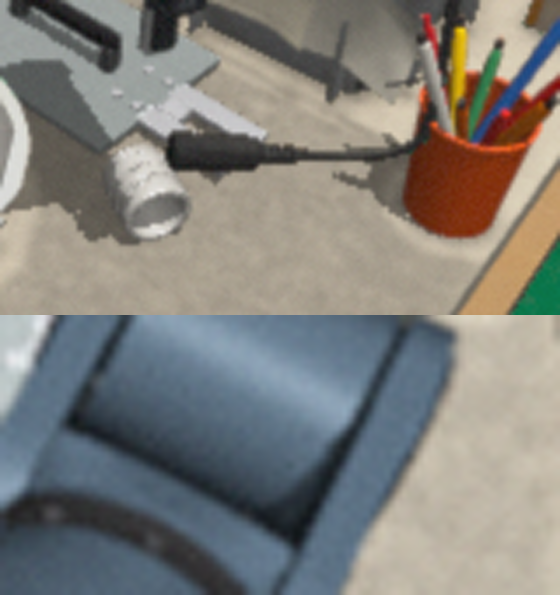

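The lamp (gooseneck mic) tip is in the air at about (0.534,-0.248,0.078), partly over the sleeve's near end. I'll grasp the sleeve off-centre on its far side with a high grip, drag it clear low down, then regrasp.

```bash
python3 -m pendant '[[0,0,0,0.37,0.75],[-0.65,-0.05,0.5,0,0.75],[0,0,1,0,0.75],[0,0,1,0,0.75],[0,0,1,0,0.75],[0,0,1,0,0.75],[0,0,1,0,0.75],[0,0,0.8,0,0.75],[0,0,0.6,0,0.75],[0,0,0,0,0.75],[0,0,0,0,0.75]]' 60 && python3 -m pendant '[[0,0,0.4,0,0.75],[0,0,0.4,0,0.75],[0,0,0.4,0,0.75],[0,0,0.3,0,0.75],[0,0,0,0,0.75],[0,0,0,0,0.75]]'
```

```text
time: 69.57
ee_pos: [0.5224, -0.2277, 0.0693]
ee_rot: [0.269, 0.963, 0.0, -0.0]
contact_force: [-0.8, 0.3, 0.4]
grip_width: 0.0747
grip_force: 0.0
time: 70.07
ee_pos: [0.5222, -0.2276, 0.0389]
ee_rot: [0.269, 0.963, 0.0, -0.0]
contact_force: [-0.6, 0.7, -0.2]
grip_width: 0.0745
grip_force: 0.0
```

No contact. Close, lift slightly, drag along tool +x.

```bash
python3 -m pendant '[[0,0,0.05,0,0.4],[0,0,0,0,0.2],[0,0,0,0,0],[0,0,0,0,0],[0,0,0,0,0],[0,0,0,0,0],[0,0,0,0,0],[0,0,0,0,0]]' 60 && python3 -m pendant '[[0.3,0,-0.1,0,0],[0.5,0,0,0,0],[0.5,0,0,0,0],[0.5,0,0,0,0],[0.5,0,0,0,0],[0.5,0,0,0,0],[0.5,0,0,0,0],[0,0,0,0,0],[0,0,0,0,0]]'
```

```text
time: 70.73
ee_pos: [0.5227, -0.2278, 0.039]
ee_rot: [0.269, 0.963, -0.0, 0.001]
contact_force: [-0.1, 0.1, 6.0]
grip_width: 0.0489
grip_force: 62.4
time: 71.48
ee_pos: [0.469, -0.1958, 0.0418]
ee_rot: [0.269, 0.963, -0.001, 0.005]
contact_force: [12.1, -12.1, -5.0]
grip_width: 0.0487
grip_force: 78.6
```

The finger's back is touching the bowl rim. I back off a little and set the sleeve down.

```bash
python3 -m pendant '[[-0.2,-0.5,0,0,0],[0,-1,0,0,0],[0,-0.5,0,0,0],[0,0,0.1,0,0],[0,0,0,0,0],[0,0,0,0,0]]' && python3 -m pendant '[[0,0,0,0,0.2],[0,0,0,0,0.4],[0,0,0,0,0.6],[0,0,0,0,0.6],[0,0,0,0,0.6],[0,0,-0.5,0,0.6],[0,0,-1,0,0.6],[0,0,-1,0,0.6],[0,0,-1,0,0.6],[0,0,-1,0,0.6],[0,0,-1,0,0.6],[0,0,-1,0,0.6],[0,0,0,0,0.6],[0,0,0,0,0.6]]' && python3 sl.py 0.463 -0.242 0.031 59
python3 - <<'E'
from h import *
p,C=shot("top"); print(find(p,C,"fastener_bowl"),find(p,C,"mid_a",6))
p,C=shot("scene"); print(find(p,C,"pin"),find(p,C,"mid_a",6))
E
```

```text
time: 71.98
ee_pos: [0.4484, -0.2304, 0.039]
ee_rot: [0.269, 0.963, -0.0, 0.0]
contact_force: [-4.8, -5.2, 9.5]
grip_width: 0.0486
grip_force: 70.8
time: 73.15
ee_pos: [0.449, -0.23, 0.1696]
ee_rot: [0.269, 0.963, -0.0, 0.001]
contact_force: [0.4, -0.7, -0.4]
grip_width: 0.0683
grip_force: 0.0
mid [[0.4652, -0.2406, 0.0256]]
mask 0.87 [ 0.461  -0.2372] [0.053 0.053] 58.8
tool xyz units [-1.02 -0.03  6.83]  closing axis 58.8 deg  need world yaw 0.2 -> tool turn units -0.03
[] [(0.71, [0.2676, -0.3428, 0.0257]), (0.68, [0.6491, 0.1486, 0.063]), (0.49, [0.6428, 0.2557, 0.0602]), (0.44, [0.4246, 0.2149, 0.0721])]
[(0.52, [0.4658, -0.239, -0.0007]), (0.49, [0.6202, 0.1996, 0.0088]), (0.43, [0.4096, 0.0609, 0.0868])] [(0.84, [0.6542, 0.1504, 0.0636]), (0.83, [0.5952, 0.254, 0.0605]), (0.77, [0.4616, -0.235, 0.0279]), (0.76, [0.2699, -0.3413, 0.0262]), (0.64, [0.6451, 0.2576, 0.0683])]
```

```bash
python3 -m pendant '[[-0.8,0,0.5,0,0.6],[0,0,1,0,0.6],[0,0,1,0,0.6],[0,0,1,0,0.6],[0,0,1,0,0.6],[0,0,1,0,0.6],[0,0,0.7,0,0.6],[0,0,0.4,0,0.6],[0,0,0.3,0,0.6],[0,0,0,0,0.6],[0,0,0,0,0.3],[0,0,0,0,0],[0,0,0,0,0],[0,0,0,0,0],[0,0,0,0,0],[0,0,0,0,0]]' 60 && python3 -m pendant '[[0,0,-0.5,0,0],[0,0,-1,0,0],[0,0,-1,0,0],[0,0,-1,0,0],[0,0,-1,0,0],[0,0,-1,0,0],[0,0,-1,0,0],[0,0,-1,0,0],[0,0,0,0,0],[0,0,0,0,0]]'; python3 hold.py 0.5953 0.1441 0.075 92.4;
```

```text
time: 74.93
ee_pos: [0.4629, -0.2385, 0.0313]
ee_rot: [0.269, 0.963, -0.0, 0.001]
contact_force: [0.1, 0.9, 7.4]
grip_width: 0.0497
grip_force: 62.1
time: 75.77
ee_pos: [0.4625, -0.2382, 0.1814]
ee_rot: [0.269, 0.963, -0.0, 0.001]
contact_force: [-0.3, -0.3, -2.2]
grip_width: 0.0495
grip_force: 61.9
width 0.049
0.73 held, in tool [-0.0014 -0.0047  0.0085]
stage []
stage_handle []
tool xyz units [ 4.16 19.79  5.22]  closing axis 58.8 deg  need world yaw 33.6 -> tool turn units -5.60
```

```bash
python3 -m pendant '[[0,0,-0.2,-0.93,0],[0,0,0,-0.93,0],[0,0,0,-0.93,0],[0,0,0,-0.93,0],[0,0,0,-0.94,0],[0,0,0,-0.94,0],[0,0,0,0,0]]' && python3 -m pendant '[[-0.39,0.99,0,0,0],[-0.39,0.99,0,0,0],[-0.39,0.99,0,0,0],[-0.39,0.99,0,0,0],[-0.39,0.99,0,0,0],[-0.39,0.99,0,0,0],[-0.39,0.99,0,0,0],[-0.39,0.99,0,0,0],[-0.39,0.99,0,0,0],[-0.39,0.99,0,0,0],[-0.39,0.99,0,0,0],[-0.39,0.99,0,0,0],[-0.39,0.99,0,0,0],[-0.39,0.99,0,0,0],[-0.39,0.99,0,0,0],[-0.39,0.99,0,0,0],[-0.39,0.99,0,0,0],[-0.39,0.99,0,0,0],[-0.39,0.99,0,0,0],[0,0,0,0,0]]'
python3 hold.py 0.5953 0.1441 0.075 92.4; python3 hold.py 0.5953 0.1441 0.075 92.4
```

```text
time: 76.55
ee_pos: [0.462, -0.2379, 0.1834]
ee_rot: [-0.023, 1.0, 0.0, -0.001]
contact_force: [-0.6, 0.3, -1.2]
grip_width: 0.0491
grip_force: 61.7
time: 78.22
ee_pos: [0.5949, 0.1469, 0.1835]
ee_rot: [-0.021, 1.0, 0.0, -0.0]
contact_force: [-0.3, -0.4, -1.1]
grip_width: 0.0492
grip_force: 62.1
width 0.0489
0.63 held, in tool [-0.0015 -0.0019  0.0093]
stage [(0.92, [0.6212, 0.2008, 0.0137])]
stage_handle [(0.81, [0.6188, 0.1994, 0.0561])]
tool xyz units [-0.07  0.03  5.44]  closing axis 92.3 deg  need world yaw 0.1 -> tool turn units -0.01
width 0.049
0.59 held, in tool [-0.     -0.0043  0.0069]
stage [(0.73, [0.6202, 0.1968, 0.0123])]
stage_handle [(0.59, [0.6201, 0.2002, 0.0582])]
tool xyz units [-0.05  0.03  5.47]  closing axis 92.4 deg  need world yaw 0.0 -> tool turn units -0.01
```

```bash
python3 -m pendant '[[0,0,0.5,0,0],[0,0,1,0,0],[0,0,1,0,0],[0,0,1,0,0],[0,0,0.8,0,0],[0,0,0.5,0,0],[0,0,0.4,0,0],[0,0,0.2,0,0],[0,0,0.1,0,0],[0,0,0.1,0,0],[0,0,0.1,0,0],[0,0,0,0,0],[0,0,0,0,0]]'
```

```text
time: 79.7
ee_pos: [0.5948, 0.1441, 0.0708]
ee_rot: [-0.021, 1.0, 0.0, 0.001]
contact_force: [0.2, -0.3, 0.7]
grip_width: 0.0494
grip_force: 62.3
```

```bash
python3 -m pendant '[[0,0,0,0,0.2],[0,0,0,0,0.4],[0,0,0,0,0.4],[0,0,0,0,0.4],[0,0,0,0,0.4],[0,0,-0.3,0,0.4],[0,0,-1,0,0.4],[0,0,-1,0,0.4],[0,0,-1,0,0.4],[0,0,-1,0,0.4],[0,0,-1,0,0.4],[0,0,-1,0,0.5],[0,0,-1,0,0.3],[0,0,-1,0,0],[0,0,-0.5,0,0],[0,0,0,0,0]]' && python3 tray.py
python3 -m pendant '[[-0.17,-0.92,0,0,0],[-0.17,-0.92,0,0,0],[-0.17,-0.92,0,0,0],[-0.17,-0.92,0,0,0],[-0.17,-0.92,0,0,0],[-0.17,-0.92,0,0,0],[-0.17,-0.92,0,0,0],[-0.17,-0.92,0,0,0],[-0.17,-0.92,0,0,0],[-0.17,-0.92,0,0,0],[-0.17,-0.92,0,0,0],[-0.17,-0.92,0,0,0]]' && python3 -m pendant '[[0,0,0,0.96,0],[0,0,0,0.96,0],[0,0,0,0.96,0],[0,0,0,0.96,0],[0,0,0,0.96,0],[0,0,0,0.96,0],[0,0,0,0.96,0],[0,0,0,0.96,0],[0,0,0,0.96,0],[0,0,0,0.96,0],[0,0,0,0.96,0],[0,0,0,0.96,0],[0,0,0,0.96,0],[0,0,0,0.96,0],[0,0,0,0.96,0],[0,0,0,0.96,0],[0,0,0,0.94,0],[0,0,0,0,0],[0,0,0,0,0]]'
python3 - <<'E'
from h import *
p,C=shot("wrist"); save(p,"w12.png")
for k in ("lid","lid_handle"): print(k,find(p,C,k,2))
p,C=shot("top"); save(p,"t12.png")
for k in ("mid_a","stage","chest","staple","pin"): print(k,find(p,C,k,6))
rows([0.6458,-0.0754,0.041],-5.3)
E
```

```text
time: 81.03
ee_pos: [0.5952, 0.1442, 0.2488]
ee_rot: [-0.021, 1.0, 0.0, 0.002]
contact_force: [0.7, 0.3, -0.5]
grip_width: 0.0425
grip_force: 0.0
(0.89, [0.5946, 0.1425, 0.0626]) in tray [-0.0283 -0.0567  0.0489]
(0.81, [0.6472, 0.2587, 0.0646]) in tray [0.0291 0.0572 0.0509]
(0.66, [0.5951, 0.2554, 0.0647]) in tray [-0.0231  0.0561  0.051 ]
(0.56, [0.6503, 0.1492, 0.0666]) in tray [ 0.0276 -0.0523  0.0529]
stage [(0.75, [0.6219, 0.1959, 0.0164])]
stage_handle [(0.93, [0.6223, 0.1987, 0.0554])]
time: 82.23
ee_pos: [0.6443, -0.0757, 0.2448]
ee_rot: [-0.021, 1.0, 0.0, -0.001]
contact_force: [0.4, 1.0, -0.1]
grip_width: 0.0425
grip_force: 0.0
time: 83.82
ee_pos: [0.6443, -0.0748, 0.2452]
ee_rot: [0.738, 0.674, -0.0, -0.001]
contact_force: [0.3, 0.2, 0.3]
grip_width: 0.0428
grip_force: 0.0
lid [(0.69, [0.6451, -0.0791, 0.0073])]
lid_handle [(0.78, [0.6498, -0.0756, 0.0412])]
mid_a [(0.8, [0.2635, -0.3425, 0.0214]), (0.75, [0.6466, 0.2585, 0.0587]), (0.65, [0.6486, 0.1531, 0.0639]), (0.59, [0.5946, 0.2548, 0.0607])]
stage [(0.82, [0.6223, 0.1991, 0.0063]), (0.41, [0.7863, 0.0763, -0.0033])]
chest [(0.87, [0.4214, 0.2143, 0.0051])]
staple [(0.75, [0.4043, 0.0665, 0.0849])]
pin []
tool xyz units [-0.02  0.07 10.26]  closing axis -5.3 deg  need world yaw 0.0 -> tool turn units -0.01
```

View pics/w12.png

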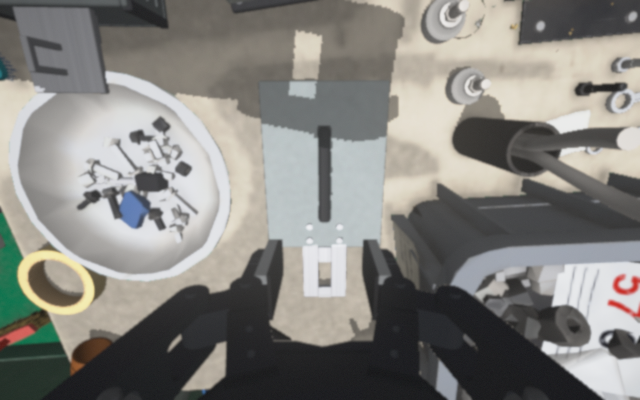

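All four sleeves read as on the tray floor. The lid lies as left, handle (324,125–220) between the fingers. Grasp and lift it.

```bash
python3 -m pendant '[[0,0.07,1,0,0],[0,0,1,0,0],[0,0,1,0,0],[0,0,1,0,0],[0,0,1,0,0],[0,0,1,0,0],[0,0,1,0,0],[0,0,1,0,0],[0,0,1,0,0],[0,0,0.7,0,0],[0,0,0.4,0,0],[0,0,0,0,0],[0,0,0,0,-0.5],[0,0,0,0,-1],[0,0,0,0,-1],[0,0,0,0,-1],[0,0,0,0,-1],[0,0,0,0,-1],[0,0,0,0,-1]]' 90 && python3 -m pendant '[[0,0,-0.3,0,-1],[0,0,-0.6,0,-1],[0,0,-1,0,-1],[0,0,-1,0,-1],[0,0,-1,0,-1],[0,0,-1,0,-1],[0,0,-1,0,-1],[0,0,-1,0,-1],[0,0,-1,0,-1],[0,0,-1,0,-1],[0,0,0,0,-1],[0,0,0,0,-1]]'; python3 - <<'E'
from h import *
rows([0.4222,0.2138,0.2],-5.3)
E
```

```text
time: 85.85
ee_pos: [0.6467, -0.0751, 0.0458]
ee_rot: [0.739, 0.673, 0.001, 0.001]
contact_force: [-1.2, 0.6, 6.0]
grip_width: 0.0119
grip_force: 88.9
time: 86.85
ee_pos: [0.6461, -0.0749, 0.2233]
ee_rot: [0.739, 0.673, 0.001, 0.001]
contact_force: [0.6, -0.3, -4.8]
grip_width: 0.0121
grip_force: 88.2
tool xyz units [ 13.33 -12.5    1.14]  closing axis -5.4 deg  need world yaw 0.1 -> tool turn units -0.01
```

```bash
python3 -m pendant '[[0.48,-0.45,0,0,-1],[0.95,-0.89,0,0,-1],[0.95,-0.89,0,0,-1],[0.95,-0.89,0,0,-1],[0.95,-0.89,0,0,-1],[0.95,-0.89,0,0,-1],[0.95,-0.89,0,0,-1],[0.95,-0.89,0,0,-1],[0.95,-0.89,0,0,-1],[0.95,-0.89,0,0,-1],[0.95,-0.89,0,0,-1],[0.95,-0.89,0,0,-1],[0.95,-0.89,0,0,-1],[0.95,-0.89,0,0,-1],[0.5,-0.48,0,0,-1],[0,0,0,0,-1],[0,0,0,0,-1],[0,0,0,0,-1]]'
python3 - <<'E'
from h import *
p,C=shot("wrist"); save(p,"w13.png"); print(bot.sense()["grip_width"])
for k in ("lid","lid_handle","staple"): print(k,find(p,C,k,2))
p,C=shot("scene"); save(p,"s13.png")
for k in ("lid","lid_handle","staple","chest"): print(k,find(p,C,k,2))
rows([0.4222,0.2138,0.112],-5.4)
E
```

```text
time: 88.35
ee_pos: [0.422, 0.2134, 0.2216]
ee_rot: [0.739, 0.673, -0.001, -0.0]
contact_force: [-0.0, 0.3, -3.1]
grip_width: 0.0124
grip_force: 88.4
0.011948187748794262
lid [(0.85, [0.4243, 0.2098, 0.1837])]
lid_handle [(0.91, [0.424, 0.216, 0.2186])]
staple [(0.38, [0.6517, 0.1493, 0.038])]
lid [(0.93, [0.4261, 0.2064, 0.186])]
lid_handle [(0.73, [0.4243, 0.2151, 0.222]), (0.47, [0.5944, 0.1466, 0.0387])]
staple [(0.55, [0.4067, 0.0662, 0.0869])]
chest [(0.75, [0.4187, 0.2107, 0.003]), (0.64, [0.6216, 0.201, 0.0108])]
tool xyz units [0.   0.   5.51]  closing axis -5.4 deg  need world yaw -0.0 -> tool turn units 0.00
```

View pics/w13.png

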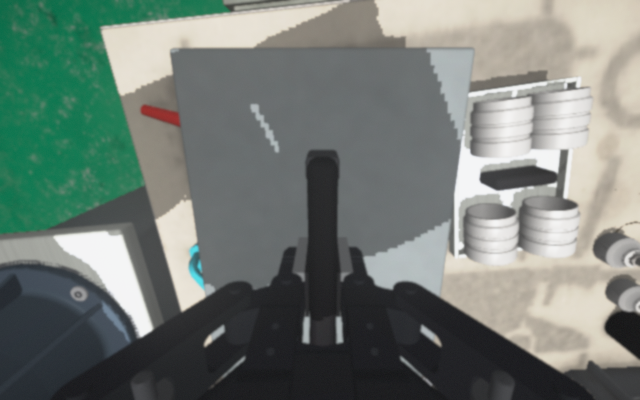

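The lid hangs square over the chest, and the four sleeves sit in the tray on the right. Lower with force checks.

```bash
python3 -m pendant '[[0,0.01,0.5,0,-1],[0,0,1,0,-1],[0,0,0.8,0,-1],[0,0,0.5,0,-1],[0,0,0.4,0,-1],[0,0,0,0,-1],[0,0,0,0,-1]]'; python3 -m pendant '[[0,0,0.3,0,-1],[0,0,0.3,0,-1],[0,0,0.3,0,-1],[0,0,0,0,-1],[0,0,0,0,-1]]'; python3 -m pendant '[[0,0,0.3,0,-1],[0,0,0.3,0,-1],[0,0,0.2,0,-1],[0,0,0,0,-1],[0,0,0,0,-1]]'
```

```text
time: 89.38
ee_pos: [0.4223, 0.2139, 0.1583]
ee_rot: [0.739, 0.673, -0.0, -0.0]
contact_force: [0.5, 0.4, -2.5]
grip_width: 0.0117
grip_force: 88.3
time: 89.8
ee_pos: [0.422, 0.2138, 0.14]
ee_rot: [0.739, 0.673, -0.0, -0.0]
contact_force: [-1.4, 0.3, -3.6]
grip_width: 0.0119
grip_force: 88.3
time: 90.22
ee_pos: [0.422, 0.2138, 0.124]
ee_rot: [0.739, 0.673, -0.0, -0.0]
contact_force: [0.4, 0.8, -3.4]
grip_width: 0.012
grip_force: 88.4
```

```bash
python3 -m pendant '[[0,0,0.15,0,-1],[0,0,0.15,0,-1],[0,0,0,0,-1],[0,0,0,0,-1]]'; python3 -m pendant '[[0,0,0.1,0,-1],[0,0,0.1,0,-1],[0,0,0,0,-1],[0,0,0,0,-1]]';
```

```text
time: 90.55
ee_pos: [0.4221, 0.2138, 0.1182]
ee_rot: [0.739, 0.673, -0.0, -0.0]
contact_force: [0.4, -0.2, -4.0]
grip_width: 0.012
grip_force: 88.4
time: 90.88
ee_pos: [0.4222, 0.2138, 0.1142]
ee_rot: [0.739, 0.673, -0.0, -0.0]
contact_force: [-1.1, -1.0, -3.9]
grip_width: 0.012
grip_force: 88.4
```

```bash
python3 -m pendant '[[0,0,0.1,0,-1],[0,0,0,0,-1],[0,0,0,0,-1]]'; python3 -m pendant '[[0,0,0.05,0,-1],[0,0,0,0,-1],[0,0,0,0,-1]]'
```

```text
time: 91.13
ee_pos: [0.4221, 0.2139, 0.1122]
ee_rot: [0.739, 0.673, -0.0, -0.0]
contact_force: [0.4, -0.2, -3.6]
grip_width: 0.0122
grip_force: 88.4
time: 91.38
ee_pos: [0.4223, 0.2139, 0.1118]
ee_rot: [0.739, 0.673, 0.0, 0.0]
contact_force: [-3.0, -1.4, 5.5]
grip_width: 0.0124
grip_force: 89.7
```

```bash
python3 -m pendant '[[0,0,0,0,-0.6],[0,0,0,0,-0.2],[0,0,0,0,0],[0,0,0,0,0],[0,0,0,0,0],[0,0,-0.5,0,0],[0,0,-1,0,0],[0,0,-1,0,0],[0,0,-1,0,0],[0,0,-1,0,0],[0,0,-1,0,0],[0,0,-1,0,0],[0,0,-1,0,0],[0,0,-1,0,0],[0,0,0,0,0],[0,0,0,0,0],[0,0,0,0,0]]'
python3 - <<'E'
from h import *
S=np.array([0.6205,0.2003,0.0137]); t=np.radians(2.4); Rz=np.array([[np.cos(t),-np.sin(t),0],[np.sin(t),np.cos(t),0],[0,0,1]])
for n in ("wrist","scene","top"):
    p,C=shot(n); save(p,n+"14.png")
    for k in ("lid","lid_handle","stage","pin"): print(n,k,find(p,C,k,2))
    print([(q[0],(Rz.T@(np.array(q[1])-S)).round(3).tolist()) for q in find(p,C,"mid_a",6)])
E
```

```text
time: 92.8
ee_pos: [0.4218, 0.2137, 0.281]
ee_rot: [0.739, 0.673, -0.0, -0.0]
contact_force: [-0.2, -0.2, -0.2]
grip_width: 0.0427
grip_force: 0.0
wrist lid [(0.84, [0.4231, 0.2114, 0.0725])]
wrist lid_handle [(0.62, [0.4231, 0.2139, 0.1092])]
wrist stage [(0.92, [0.6209, 0.1981, 0.0137]), (0.42, [0.5937, 0.1427, 0.0632])]
wrist pin [(0.66, [0.7883, 0.08, 0.003]), (0.58, [0.435, -0.0678, 0.0324])]
[(0.91, [0.029, 0.056, 0.051]), (0.9, [-0.027, 0.054, 0.05]), (0.71, [0.026, -0.058, 0.052]), (0.65, [-0.033, -0.059, 0.05])]
scene lid [(0.7, [0.4247, 0.2092, 0.0721]), (0.59, [0.6485, 0.2571, 0.0703])]
scene lid_handle [(0.61, [0.4245, 0.2143, 0.1104]), (0.58, [0.618, 0.2035, 0.0002])]
scene stage [(0.59, [0.6207, 0.2004, 0.0113])]
scene pin [(0.72, [0.4338, -0.0679, 0.028]), (0.3, [0.4243, 0.2146, 0.1111])]
[(0.87, [-0.374, -0.524, 0.012]), (0.83, [-0.027, -0.055, 0.051]), (0.7, [0.027, 0.058, 0.055]), (0.64, [0.032, -0.052, 0.052]), (0.61, [-0.02, 0.056, 0.048])]
top lid [(0.55, [0.4254, 0.2103, 0.0728])]
top lid_handle [(0.85, [0.4193, 0.2109, 0.1085])]
top stage [(0.78, [0.6172, 0.1973, 0.0129])]
top pin [(0.49, [0.5917, 0.1422, 0.0595])]
[(0.83, [0.025, 0.055, 0.045]), (0.83, [-0.028, -0.053, 0.05]), (0.56, [-0.026, 0.054, 0.049]), (0.54, [0.027, -0.053, 0.049]), (0.5, [-0.378, -0.526, 0.01])]
```

View pics/scene14.png

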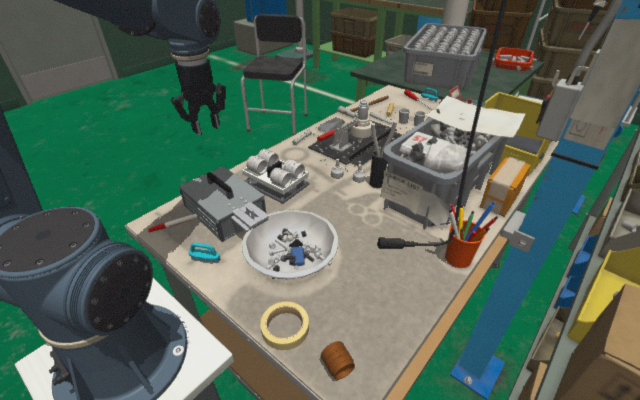

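The lid is down on the chest (225,200) with the staple through its tongue. The four sleeves are in the seated tray (278,175), the pin is in the bowl (290,245), and the valves are untouched at (340,170). Handing in.

```bash
python3 -c "
from cell import bot
print(bot.sign_off())"
```

```text
the job is handed in; nothing more can be done
None
```

I finished every step and handed the job in at about 93 s of the 210 s limit, but the sign-off gave no verdict. By the last pictures, the pin is in the bowl, all four sleeves are in the seated tray, the lid is back on the chest over its staple, and the valves are untouched.

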